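# Seat the fence board in the drilling jig with its ejector levers

## Robot

A 6-joint arm with a two-finger parallel gripper is mounted at the origin on the work surface. World frame = base frame: x ahead of the robot, y to its left, z up, the work surface at z = 0. Lengths are in mm, angles in rad, forces in N, time in s.
With the tool pointing down it reaches from about 275 to 725 mm from the base axis. Payload 15.9 kg.
Tool frame: the origin (TCP) lies on the centre line of the jaws, within the pads' length; the fingertips stand 19 mm ahead of it and the grasp point (between the pads) is the TCP; z points along the fingers, y is the line along which they close (so a half turn about z gives the same grasp; the last joint's range is limited). The gripper opens to 85 mm and grips with 20 to 120 N. Pads are 22 mm wide; open, the fingers measure 114 mm over their backs; the gripper's body (76 mm by 85 mm) begins 54 mm behind the grasp point. The pads swing forward as they close: fully open they stand 13 mm farther back than shut.
Start: joints at [-1.168, 0.213, -0.034, 1.323, 0, 1.571], TCP at [195.991, -459.971, 250.306] pointing down, gripper open.
Joint ranges: [-2.98, 2.98], [-0.74, 1.72], [-1.14, 1.35], [-2.1, 2.04], [-1.57, 1.44], [-3.14, 3.14]. Speed limits (rad/s): [1.89, 1.89, 2.39, 2.57, 3.14, 3.14].

## Interface

Orientations are given as a 3x3 rotation matrix whose columns are the frame's x, y, z axes.
In Python, from rig import env gives the robot as it stands.
- The arm moves only by the tool play_rows, never from a script. Its argument "moves" is a list of rows, each a list of 7 numbers: the shift along the tool's x, y, z in mm, then the turn, a rotation vector about the tool's x, y, z in degrees, then the closure, from 0 (fully open) to 1 (shut). A call has 1 to 10 rows; each row shifts and turns the commanded pose from where the row before left it, along the tool's axes as they then stand; what a row does not reach is not made up. A row lasts 1/10 s, in which the tool goes at most 50 mm and 8.59 degrees, less where a joint would pass 70% of its speed; a pose out of reach is approached as far as the arm can. A call with a gripper value outside its range is refused whole. The fingers move at their own pace and stop on an object; "newtons" is the grip in N (left out, the last holds). Time passes only in rows, so rows that do not move let the fingers close. It gives the time, the measured TCP pose, the force, the opening and the grip force at its end, in the units of the state.
- env.state(): the state, without advancing time (a new reading comes with each control period).
- env.capture(name): name is "scene" or "top"; returns (picture, depth): 420x560x3 uint8, red, green, blue; 420x560 float32, mm along the optical axis (not along the pixel's ray), 0 where there is no reading.
- env.get_calibration(name): a dict with "vfov" (degrees; the focal length in pixels is half the picture's height over the tangent of half this angle, whatever the lens; pixels are square), "cx", "cy" (the principal point, pixels), "extrinsics" (4x4, takes a point from world to camera coordinates). Camera axes: x right, y down, z forward; pixel columns grow to the right and rows downward; lengths in mm; the calibration is good to about 2 mm. A picture is of the moment at which its call begins. get_calibration takes no time and is no camera call.
- env.sign_off(): hands the job in; it is judged then, once.
The state is a dict: "clock": time; "joint_pos": joint angles; "joint_velocities": joint speeds; "joint_efforts": joint torques, N m; "ee_pos": TCP position; "orientation": TCP orientation; "force": force on the tool from outside, world axes, zero at the start; "moment": the same for the moment, N m; "gripper_width": finger opening in mm; "finger_force": force on a finger pad.
Only numpy, scipy, OpenCV 4.12 (cv2) and the standard library are available. Lean on these libraries where they do the work, as an engineer would, in place of code of your own. Each camera call takes 0.05 s, during which the arm holds its last target. There are 200 camera calls.

## Task

Take the shouldered fence board from the rack and stand it in the slot of the drilling jig until it rests on the spring clips, then let go of it. Work the two ejector levers inward by turns, so that the board goes down evenly and never badly askew, until both ends sit fully home on the seat, and leave both levers swung in. Let the levers alone do that last stretch (do not press the board itself down through the clips), feel for the end without forcing the levers, and leave the other things where they are.

Things in the scene. Friction and masses are not known exactly. Their poses are not given: they have to be found in the camera images.
- bed: The jig, fixed to the bench at a place and small yaw that change: plywood base 100 x 270 x 20 (x, y, height), origin under its centre, z up. Its slot runs along its y axis at x = 0, 14 wide between two aluminium rails 120 long. End stops at y = +-77 leave the board 2 each end; they rise to 58 above the bench and flare out to y = +-83 at 64.
- slot_mouth (a point): Middle of the slot at the rails' top, 66 above the bench, axes as the jig; 45-degree flares above it widen to 30 at 74. The slot is 14 wide from here down.
- clip_mid (a point): Point in the slot between two round sprung steel clips (y = +-48, 45 above the bench, in the -x rail) that bulge into the slot. A board lowered in rests on them with its foot 40 to 44 above the bench. Pushing it on down through them takes some 6 to 18 N at each end all the way (differs each time); they then grip it where it is.
- fence_board: The board to seat: dark faced plywood, loose, 12 thick (x), 100 high (z), 0.13 to 0.22 kg, standing in the rack. Lower part 150 wide (y) up to 45 above the foot, upper part 110 wide: a 20 wide shoulder at each end. The foot is bevelled over its lowest 8, to 7 thick. Origin at the centre of its foot. It is symmetrical, either way round fits. It may be taken by the middle of its upper edge.
- board_grip (a point): Point on the fence board's middle plane, 85 above its foot, 15 below its upper edge, half way along; axes as the board.
- foot_left (a point): Point on the fence board's foot, 65 from its middle towards the board's own +y.
- foot_right (a point): Point on the fence board's foot, 65 from its middle towards the board's own -y.
- seat: The seat, a brass bar 10 x 130 lying in the bottom of the slot. This origin is 16 above the bench at the jig's middle and says nothing of the height of its top: that is set by hidden packing and lies 23 to 31 above the bench, different each time, so the levers come up solid at different angles and the end has to be felt.
- lever_left (a joint): Ejector lever at the jig's +y end, rad: 0 with the handle upright, grows as the handle swings outward (+y), starts open at 1.15 to 1.3. About 0.1 N m of friction; stays where it is left. Swung in, its nose meets the board's shoulder at about 0.55 to 0.65 and presses that end down; the board is home, and the lever solid, at about 0.01 (seat at 23) to 0.24 (seat at 31).
- lever_right (a joint): The same at the jig's -y end: 0 upright, grows as it swings outward to -y, starts at 1.15 to 1.3. Pushing a handle inward takes 2 to 10 N under load; once the lever is solid, over about 18 N there (55 N at the nose) would bruise the board. One lever's whole stroke while the other end stays up would put the board 10 to 20 askew; more than about 11 is too much.
- lever_left_grip (a point): Middle of the left lever's handle bar: a round black bar of 16 diameter, 40 long along the jig's x axis, 80 from the pivot. It can be pushed from its outer side, towards the slot. The lever's nose is a round bar of radius 4.5 reaching 36 inward from the pivot at right angles to the handle, clear of the slot while the lever is open.
- lever_right_grip (a point): The same on the right lever.
- lever_left_pivot (a point): Left lever's pivot, 99 from the jig's middle along +y, 72 above the bench; the lever turns about the jig's x axis.
- lever_right_pivot (a point): Right lever's pivot, 99 from the jig's middle along -y, 72 above the bench.
- rack: Wooden rack, fixed at a place and yaw that change, 130 x 170 x 42, with two slots along its y axis at x = -32 and x = +32, 15 wide and 34 deep, floor 8 above the bench. The fence board stands in one slot, the plain board in the other.
- plain_board: Bystander: plain rectangular board without shoulders, 12 x 130 x 92 high, standing in the rack's other slot.
- glue_bottle: Bystander: white glue bottle, 64 diameter, 150 high.
- offcut_a: Bystander: wooden offcut 40 x 70 x 30.
- offcut_b: Bystander: wooden offcut 100 x 40 x 22.
- try_square: Bystander: try square lying flat, about 170 x 110.
- mallet: Bystander: hammer lying flat.
- marker: Bystander: grey marker lying flat, 16 diameter, 136 long.
Mind the look-alikes: they are no part of the job. What is shaped like the fence_board but green, orange or red is not meant.

How it is judged:
By the outcome, as a careful person would: the job done as asked, in the order asked, and still so for the second after the job is handed in, with the robot touching nothing.
It also fails if it takes over 72 s, if anything falls off the work surface, if the arm or the gripper's body presses on something with over 40 N, if the wrist force passes 120 N, or if a joint passes its speed limit or range.

## Working session

There is one attempt and no reset: what is moved stays moved. The work goes in short steps, Python scripts to look and compute and a tool call to move; the robot and the scene stay as the last step left them, time stands still between calls to the robot, and variables do not carry over. Pictures are saved under pics/ and viewed, at most 10 in all, crops included, and the job is handed in when it is done.

Besides the shell and the picture viewer there is one more tool, called after "Request:" in YAML: its name, and indented under it one key for each argument. play_rows: Moves the arm, as the interface text tells. Its arguments: {"type":"object","properties":{"moves":{"type":"array"},"newtons":{"type":"number"}},"required":["moves"]}

```bash
ls; mkdir -p pics
cat > h.py <<'E'
import numpy as np, cv2
from rig import env
def shot(n):
    im,d=env.capture(n); c=env.get_calibration(n)
    f=im.shape[0]/2/np.tan(np.radians(c["vfov"])/2)
    return im,d,f,c
def pts(n,s=None):
    im,d,f,c=s or shot(n)
    v,u=np.mgrid[:im.shape[0],:im.shape[1]]
    P=np.stack([(u-c["cx"])/f*d,(v-c["cy"])/f*d,d],-1)
    E=np.array(c["extrinsics"]); W=(P-E[:3,3])@E[:3,:3]
    W[d==0]=np.nan
    return im,W
def save(n,im): cv2.imwrite("pics/"+n+".png",im[...,::-1])
E
python3 - <<'E'
from h import *
for n in("scene","top"):
    im,W=pts(n); np.savez(n+".npz",im=im,W=W); save(n,im)
    c=env.get_calibration(n);print(n,c)
a=np.load("scene.npz")["im"];b=np.load("top.npz")["im"]
print(env.state())
E
```

```text
pics
scene {'vfov': 56.62010642503663, 'cx': 272.9091155729152, 'cy': 212.39379617327714, 'extrinsics': array([[-2.41200171e-01,  9.70367088e-01,  1.44980098e-02,
         9.53956778e+01],
       [ 6.59216889e-01,  1.74785861e-01, -7.31356955e-01,
        -2.26620229e+02],
       [-7.12218766e-01, -1.66846090e-01, -6.81840752e-01,
         1.37766886e+03],
       [ 0.00000000e+00,  0.00000000e+00,  0.00000000e+00,
         1.00000000e+00]])}
top {'vfov': 53.59517900604299, 'cx': 275.065516610478, 'cy': 215.08438909148717, 'extrinsics': array([[ 6.66945737e-03, -9.99706533e-01,  2.32887381e-02,
        -1.53808708e+01],
       [-9.97150645e-01, -8.39880546e-03, -7.49670062e-02,
         4.80721539e+02],
       [ 7.51406035e-02, -2.27223910e-02, -9.96914030e-01,
         1.15758698e+03],
       [ 0.00000000e+00,  0.00000000e+00,  0.00000000e+00,
         1.00000000e+00]])}
{'clock': 0.1, 'joint_pos': array([-1.16802066e+00,  2.13300553e-01, -3.49752436e-02,  1.32351101e+00,
       -1.04154706e-06,  1.57079450e+00]), 'joint_velocities': array([-6.14335884e-05, -1.40716983e-04, -5.17461542e-04,  1.31223558e-03,
        1.98656378e-04, -3.08600507e-04]), 'joint_efforts': array([-9.05920679e-04, -6.87244034e+01,  4.87811315e+01,  1.19996408e-02,
       -7.06903506e-05, -5.67486154e-06]), 'ee_pos': array([ 195.87426143, -459.72516518,  249.87721482]), 'orientation': array([[ 9.19975835e-01,  3.91974888e-01, -3.89198323e-04],
       [ 3.91975081e-01, -9.19975384e-01,  9.10806150e-04],
       [-1.03973849e-06, -9.90475692e-04, -9.99999509e-01]]), 'force': array([ 0.2134912 , -0.48947484,  0.47657353]), 'moment': array([-0.02572064,  0.01862222,  0.01184365]), 'finger_force': 0.0, 'gripper_width': 85.24800987445789}
```

View pics/scene.png

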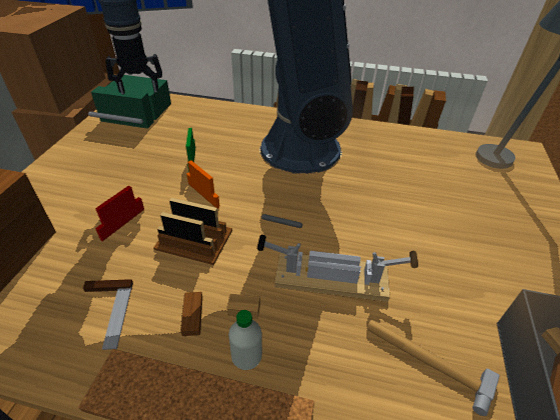

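View pics/top.png

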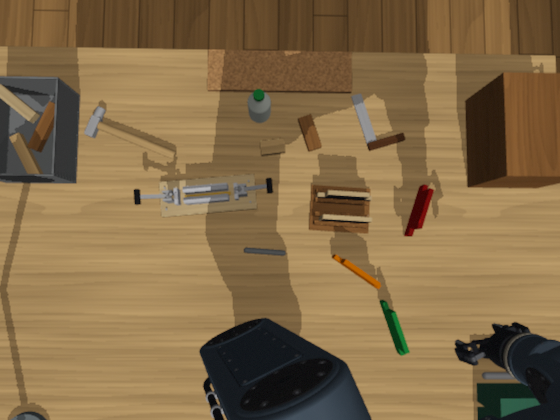

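The scene view shows the jig at about (335,275). The rack holds two dark boards, at (193,213) and (183,229). The red (120,212), orange (203,184) and green (190,147) shouldered boards are look-alikes and not meant. I'll enlarge the rack to see which dark board has shoulders.

Run:
```python
from h import *
a=np.load("scene.npz")["im"];b=np.load("top.npz")["im"]
A=cv2.resize(a[190:270,140:245],None,fx=5,fy=5,interpolation=cv2.INTER_CUBIC)
B=cv2.resize(b[165:245,300:385],None,fx=4,fy=4,interpolation=cv2.INTER_CUBIC)
o=np.zeros((600,800,3),np.uint8);o[:400,:525]=A[:400]
B=cv2.resize(B,(275,260));o[:260,525:]=B
C=cv2.resize(b[165:220,125:280],None,fx=5,fy=5)[:200];o[400:600,:775]=cv2.resize(b[170:216,125:280],(775,200))
save("crop",o)
# points
for n in("scene","top"):
    z=np.load(n+".npz");W=z["W"]
    m=(W[...,2]>85)&(W[...,0]>350)&(W[...,0]<620)&(W[...,1]<20)&(W[...,1]>-320)
    k,l,s,c=cv2.connectedComponentsWithStats(m.astype(np.uint8))
    for i in range(1,k):
        if s[i,4]>8:
            p=W[l==i];print(n,s[i],p.min(0).round(),p.max(0).round(),np.median(p,0).round())
```

```text
scene [204 175   9   9  50] [ 350. -213.   85.] [ 366. -186.  101.] [ 357. -197.   95.]
scene [169 198  48  17 347] [ 463. -263.   85.] [ 485. -132.  102.] [ 476. -194.   97.]
scene [160 212  44  20 420] [ 528. -256.   85.] [ 548. -144.  111.] [ 541. -197.  103.]
scene [257 235   9  16 108] [538.   1.  92.] [579.  19. 108.] [561.  11. 104.]
top [264 178   9  16 104] [532.  -1.  95.] [572.  20. 110.] [551.   7. 104.]
top [327 191  43   8 246] [ 523. -258.   85.] [ 540. -148.  113.] [ 531. -202.  107.]
top [323 215  50   8 252] [ 459. -266.   86.] [ 477. -136.  106.] [ 468. -201.   99.]
top [343 260   9   4  24] [ 350. -210.   85.] [ 358. -191.  103.] [ 353. -198.   99.]
```

View pics/crop.png

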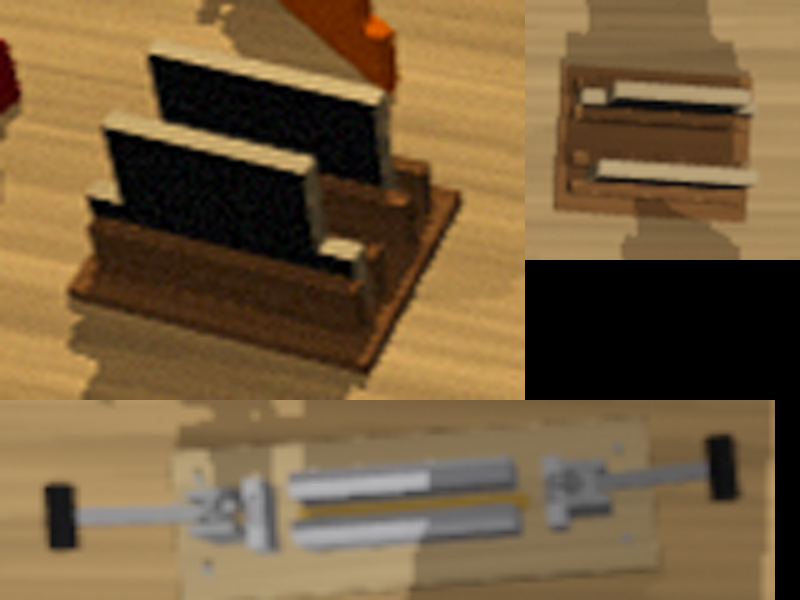

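The nearer board in the scene view at (183,229), which is (348,193) in the top view, has both shoulders and a 110 mm upper part. That makes it the fence board. The one at (193,213) is the plain board. Next I'll measure precisely.

Run:
```python
from h import *
def rect(p):
    c,s,a=cv2.minAreaRect(p[:,:2].astype(np.float32)); 
    if s[0]<s[1]: a+=90; s=s[::-1]
    return np.round(c,1),np.round(s,1),round((a%180),2)
for n in("scene","top"):
    z=np.load(n+".npz");W=z["W"];im=z["im"].astype(int);X,Y,Z=np.moveaxis(W,-1,0)
    def box(a,b,c,d,e,f): return (X>a)&(X<b)&(Y>c)&(Y<d)&(Z>e)&(Z<f)
    print(n,"table z",[np.round(np.nanmedian(Z[box(x-30,x+30,y-30,y+30,-20,8)]),1) for x,y in((420,0),(420,-100),(480,-60),(650,0))])
    g=im.sum(-1)>300
    p=W[box(515,560,-265,-135,98,120)&g]; print(" board top",len(p),rect(p),p[:,2].mean(),p.mean(0))
    vx=np.polyfit(p[:,1],p[:,0],1);print(" slope",vx)
    dk=W[box(515,560,-265,-135,60,98)&(im.sum(-1)<90)]; print(" dark face",len(dk),dk.mean(0) if len(dk) else 0)
    p=W[box(440,560,-290,-120,34,48)]; print(" rack top",len(p),rect(p),p[:,2].mean())
    p=W[box(480,620,20,300,12,27)]; print(" bed",len(p),rect(p),np.median(p[:,2]))
    p=W[box(480,620,20,300,58,82)]; print(" rails+",len(p),rect(p))
    m=box(480,620,-20,330,58,130)
    k,l,s,c=cv2.connectedComponentsWithStats(m.astype(np.uint8))
    for i in range(1,k):
        if s[i,4]>20: p=W[l==i];print("  comp",s[i],p.min(0).round(),p.max(0).round(),p.mean(0).round(1),rect(p))
    dk=(im.max(-1)<60)&box(480,640,-20,350,70,140)
    k,l,s,c=cv2.connectedComponentsWithStats(dk.astype(np.uint8))
    for i in range(1,k):
        if s[i,4]>20: p=W[l==i];print("  black",s[i],p.min(0).round(),p.max(0).round(),p.mean(0).round(1))
```

```text
scene table z [np.float64(-0.6), np.float64(-0.8), np.float64(-0.9), np.float64(-0.8)]
 board top 150 (array([ 536.2, -200.7]), array([111.3,  13.3]), 86.71) 107.14502661338626 [ 536.13213246 -199.10239103  107.14502661]
 slope [5.34230442e-02 5.46768788e+02]
 dark face 399 [ 542.48047341 -198.09792929   79.06984904]
 rack top 549 (array([ 506.6, -196.7]), array([155.7,  99.1]), 87.41) 40.871773953184054
 bed 1876 (array([542.1, 173.3]), array([251.6, 101.8]), 95.93) 19.253638869761144
 rails+ 1081 (array([541.8, 174.2]), array([252.1,  50. ]), 94.22)
  comp [257 235  43  29 421] [535.   1.  58.] [579.  99. 111.] [556.7  54.2  88.1] (array([551.6,  49.9]), array([96.9, 40.3]), 99.55)
  comp [309 251  51  13 361] [512. 121.  58.] [541. 241.  76.] [529.4 181.5  67.2] (array([525.1, 180.9]), array([119.6,  19.8]), 95.6)
  comp [367 252  35  22 333] [511. 260.  58.] [547. 329. 110.] [533.  288.5  80.1] (array([532.8, 293.8]), array([69. , 35.2]), 81.14)
  comp [298 254   4   9  22] [536.  97.  58.] [560. 105.  63.] [548.1 101.5  60.8] (array([547.9, 102.1]), array([23.8,  7.3]), 9.54)
  
[... 786 characters left out ...]
8  39  21 318] [524.  -1.  58.] [572. 102. 111.] [547.5  49.7  89.4] (array([547.9,  49.8]), array([104. ,  42.1]), 94.37)
  comp [183 183  45  10 278] [538. 120.  58.] [564. 240.  80.] [549.9 179.6  68.1] (array([550.7, 180.1]), array([120. ,  16.6]), 95.59)
  comp [146 189  32  13 206] [511. 257.  58.] [546. 330. 111.] [524.8 286.2  82.2] (array([521.6, 291.7]), array([75.1, 31.2]), 106.24)
  comp [184 194  45  10 277] [508. 117.  58.] [534. 237.  78.] [520.3 176.6  68.1] (array([520.9, 177.4]), array([120.6,  16.7]), 95.15)
  black [266 178   7  15  74] [535.  -1. 100.] [572.  15. 110.] [553.2   6.8 105.2]
  black [137 190   3  14  37] [502. 343. 105.] [537. 350. 113.] [517.9 346.9 109. ]
```

```bash
cat >> h.py <<'E'
from scipy.spatial.transform import Rotation as Ro
def down(ang): # tool x at world angle ang (deg), z down
    a=np.radians(ang);x=np.array([np.cos(a),np.sin(a),0]);z=np.array([0,0,-1.]);return np.stack([x,np.cross(z,x),z],1)
def plan(p,R,n=None,mm=42):
    s=env.state();R0=s["orientation"];d=R0.T@(np.array(p)-s["ee_pos"]);w=Ro.from_matrix(R0.T@R).as_rotvec()
    n=n or int(max(np.ceil(np.linalg.norm(d)/mm),np.ceil(np.degrees(np.linalg.norm(w))/8),1))
    S=sum(Ro.from_rotvec(w*k/n).as_matrix() for k in range(n))
    print(n,"rows:",np.round(np.linalg.solve(S,d),2),np.round(np.degrees(w)/n,2),"| now",s["ee_pos"].round(1),"t",round(s["clock"],2),"F",s["force"].round(1),"w",round(s["gripper_width"],1),"yaw",np.degrees(np.arctan2(R0[1,0],R0[0,0])).round(2))
E
python3 -c "
from h import *
plan([534.6,-202,200],down(86.7),10)"
```

```text
10 rows: [43.39 11.18  4.99] [-0.01 -0.   -6.36] | now [ 195.9 -459.7  249.9] t 0.1 F [ 0.2 -0.5  0.5] w 85.2 yaw 23.08
```

Request:
play_rows:
  moves:
    - [43.4,11.2,5,0,0,-6.36,0.5]
    - [43.4,11.2,5,0,0,-6.36,0.5]
    - [43.4,11.2,5,0,0,-6.36,0.5]
    - [43.4,11.2,5,0,0,-6.36,0.5]
    - [43.4,11.2,5,0,0,-6.36,0.5]
    - [43.4,11.2,5,0,0,-6.36,0.5]
    - [43.4,11.2,5,0,0,-6.36,0.5]
    - [43.4,11.2,5,0,0,-6.36,0.5]
    - [43.4,11.2,5,0,0,-6.36,0.5]
    - [43.4,11.2,5,0,0,-6.36,0.5]

```text
clock: 1.1
ee_pos: [535.9, -200.7, 199.6]
orientation: [[0.053, 0.999, -0.001], [0.999, -0.053, 0.0], [0.0, -0.001, -1.0]]
force: [0.8, 0.1, 0.3]
gripper_width: 42.7
finger_force: 0.0
```

```bash
python3 -c "
from h import *
plan([534.6,-202,130],down(86.7))"
```

```text
2 rows: [-0.68 -0.58 34.8 ] [-0.02 -0.01  0.12] | now [ 535.9 -200.7  199.6] t 1.1 F [0.8 0.1 0.3] w 42.7 yaw 86.94
```

Request:
play_rows:
  moves:
    - [-0.7,-0.6,35,0,0,0,0.5]
    - [-0.7,-0.6,25,0,0,0,0.5]
    - [0,0,20,0,0,0,0.5]
    - [0,0,15,0,0,0,0.5]
    - [0,0,10,0,0,0,0.5]
    - [0,0,0,0,0,0,0.5]

```text
clock: 1.7
ee_pos: [532.9, -203.4, 94.0]
orientation: [[0.058, 0.998, -0.002], [0.998, -0.058, 0.001], [0.001, -0.002, -1.0]]
force: [-0.2, 0.4, -0.6]
gripper_width: 42.7
finger_force: 0.0
```

Request:
play_rows:
  moves:
    - [0,0,0,0,0,0,0.7]
    - [0,0,0,0,0,0,0.85]
    - [0,0,0,0,0,0,1]
    - [0,0,0,0,0,0,1]
    - [0,0,0,0,0,0,1]
  newtons: 40

```text
clock: 2.2
ee_pos: [534.3, -204.0, 96.2]
orientation: [[0.058, 0.998, 0.002], [0.998, -0.058, -0.001], [-0.001, 0.002, -1.0]]
force: [-1.4, -0.2, 7.3]
gripper_width: 11.5
finger_force: 40.3
```

Request:
play_rows:
  moves:
    - [0,0,-5,0,0,0,1]
    - [0,0,-10,0,0,0,1]
    - [0,0,-20,0,0,0,1]
    - [0,0,-30,0,0,0,1]
    - [0,0,-30,0,0,0,1]
    - [0,0,-30,0,0,0,1]
    - [0,0,-20,0,0,0,1]
    - [0,0,0,0,0,0,1]

```text
clock: 3.0
ee_pos: [534.8, -204.1, 243.9]
orientation: [[0.058, 0.998, 0.005], [0.998, -0.058, -0.002], [-0.001, 0.005, -1.0]]
force: [-0.2, -1.0, -2.8]
gripper_width: 11.2
finger_force: 39.3
```

```bash
python3 -c "
from h import *
plan([538,180,240],down(95.6),10)"
```

```text
10 rows: [38.44  0.79  0.35] [ 0.03  0.01 -0.89] | now [ 534.8 -204.1  243.9] t 3.0 F [-0.2 -1.  -2.8] w 11.2 yaw 86.68
```

Request:
play_rows:
  moves:
    - [38,0.8,0.4,0,0,-0.89,1]
    - [39,0.8,0.4,0,0,-0.89,1]
    - [39,0.8,0.4,0,0,-0.89,1]
    - [39,0.8,0.4,0,0,-0.89,1]
    - [39,0.8,0.4,0,0,-0.89,1]
    - [39,0.8,0.4,0,0,-0.89,1]
    - [39,0.8,0.4,0,0,-0.89,1]
    - [39,0.8,0.4,0,0,-0.89,1]
    - [39,0.8,0.4,0,0,-0.89,1]
    - [34,0.8,0.4,0,0,-0.89,1]

```text
clock: 4.0
ee_pos: [536.7, 181.8, 235.7]
orientation: [[-0.098, 0.995, -0.001], [0.995, 0.098, -0.0], [-0.0, -0.001, -1.0]]
force: [-0.2, -0.5, -0.4]
gripper_width: 11.4
finger_force: 39.2
```

Run:
```python
from h import *
plan([538,180,240],down(95.6),2)
o=[]
for n in("scene","top"):
    im,W=pts(n);np.savez(n+"2.npz",im=im,W=W);o.append(im)
save("hold",np.hstack([cv2.resize(o[0][90:330,220:450],(400,417)),cv2.resize(o[1][90:330,100:330],(400,417))]))
```

```text
2 rows: [-0.95  0.56 -2.15] [-0.03  0.    0.02] | now [536.7 181.8 235.7] t 4.0 F [-0.2 -0.5 -0.4] w 11.4 yaw 95.64
```

View pics/hold.png

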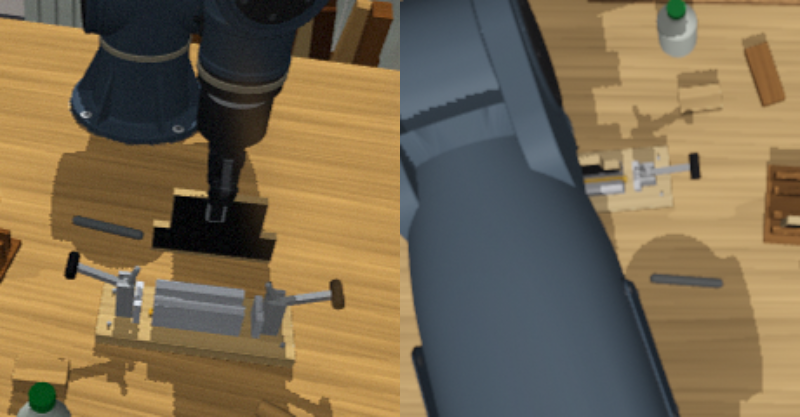

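The board is held level above the jig. In the left half (scene view) it sits at about (215,225) and the rails at (200,305). I'll measure the board against the slot in the same camera, so calibration error cancels.

Run:
```python
from h import *
z=np.load("scene2.npz");W=z["W"];im=z["im"].astype(int);X,Y,Z=np.moveaxis(W,-1,0)
m=(X>505)&(X<580)&(Y>80)&(Y<280)&(Z>140)&(Z<262)&(im.max(-1)<70)
p=W[m]; low=p[p[:,2]<200]
up=p[(p[:,2]>205)&(p[:,2]<235)]
print(len(p),p.min(0),p.max(0))
print("low y", np.percentile(low[:,1],[0,1,99,100]),"z",np.percentile(low[:,2],[0,1]))
print("up y", np.percentile(up[:,1],[0,1,99,100]))
c,_,_,_=np.linalg.lstsq(np.c_[low[:,1]-180,low[:,2]-190,np.ones(len(low))],low[:,0],rcond=None);print("x= slopeY,slopeZ,x@180,190",c)
# foot profile: lowest z as func of y
for a in range(110,260,20):
    q=p[(p[:,1]>a)&(p[:,1]<a+20)]; print(a,q[:,2].min().round(1),q[:,2].max().round(1))
# rails edges in scene
r=(X>500)&(X<585)&(Y>115)&(Y<250)&(Z>70)&(Z<78)
q=W[r];print("rail tops",len(q),q.min(0),q.max(0),q.mean(0))
```

```text
1798 [534.79769792 113.49253029 152.06015233] [571.34021978 259.92682244 261.95647458]
low y [113.49253029 115.39419066 258.19033567 259.92682244] z [152.06015233 154.75682941]
up y [133.26599038 134.63259753 239.46040812 240.79443025]
x= slopeY,slopeZ,x@180,190 [-9.89399194e-02  3.65098035e-03  5.44574387e+02]
110 155.3 191.1
130 154.0 245.9
150 154.7 246.4
170 153.4 262.0
190 152.1 261.0
210 153.0 246.7
230 153.3 245.9
250 155.3 190.8
rail tops 198 [518.38479063 121.22505929  70.03259118] [562.18253978 243.75455044  76.16394983] [539.61095198 182.72144562  71.923668  ]
```

```bash
python3 -c "
from h import *
plan([538.4,178.2,168],down(95.65),3)"
```

```text
3 rows: [-1.82  0.47 22.47] [-0.02 -0.01  0.06] | now [536.5 183.5 235.4] t 4.1 F [-0.7 -1.9 -0.8] w 11.5 yaw 95.82
```

Request:
play_rows:
  moves:
    - [-1.8,0.5,22,0,0,0,1]
    - [-1.8,0.5,22,0,0,0,1]
    - [-1.8,0.5,22,0,0,0,1]
    - [0,0,0,0,0,0,1]
    - [0,0,0,0,0,0,1]

```text
clock: 4.6
ee_pos: [539.2, 174.4, 170.5]
orientation: [[-0.097, 0.995, -0.001], [0.995, 0.097, -0.0], [-0.0, -0.001, -1.0]]
force: [0.9, 0.8, -0.4]
gripper_width: 11.1
finger_force: 39.3
```

Run:
```python
from h import *
im,W=pts("scene");np.savez("scene3.npz",im=im,W=W)
plan([538.4,178.2,145],down(95.65),3)
X,Y,Z=np.moveaxis(W,-1,0)
m=(X>505)&(X<580)&(Y>80)&(Y<280)&(Z>80)&(Z<185)&(im.max(-1)<70)
p=W[m];low=p[p[:,2]<120];up=p[(p[:,2]>130)&(p[:,2]<165)]
print("low y", np.percentile(low[:,1],[0,1,99,100]),"up y", np.percentile(up[:,1],[0,1,99,100]))
c=np.linalg.lstsq(np.c_[low[:,1]-180,np.ones(len(low))],low[:,0],rcond=None)[0];print(c, p[:,2].min(), up[:,2].max())
save("mouth",cv2.resize(im[170:320,240:440],(800,600),interpolation=cv2.INTER_CUBIC))
```

```text
3 rows: [ 1.22 -0.32  8.75] [ 0.01 -0.   -0.03] | now [539.7 174.7 171.2] t 4.65 F [-0.4  0.8 -1.5] w 11.3 yaw 95.56
low y [106.82956039 108.70147199 252.3328055  271.05102079] up y [125.42008517 127.1568377  232.56073984 233.15449391]
[-1.00613574e-01  5.46276173e+02] 88.20183837707297 164.98081062506375
```

View pics/mouth.png

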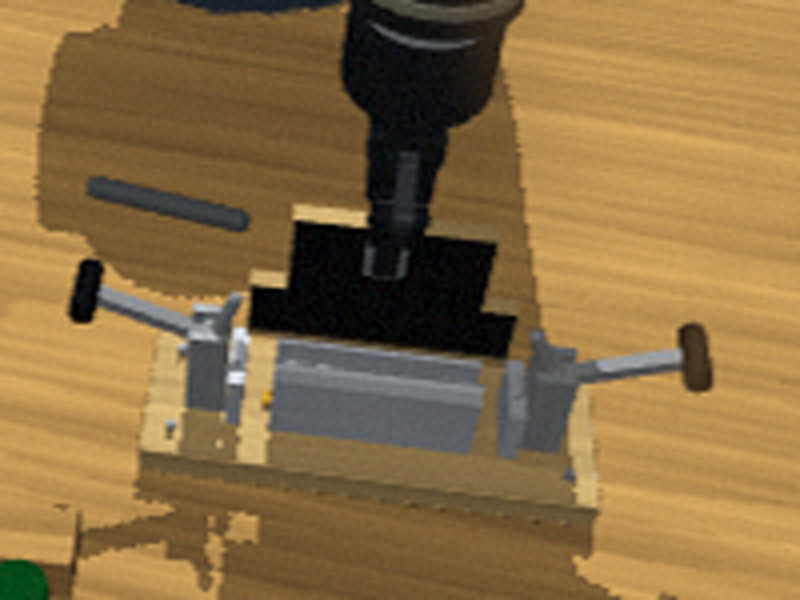

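Request:
play_rows:
  moves:
    - [3,-0.4,0,0,0,0,1]
    - [0,-0.3,10,0,0,0,1]
    - [0,0,8,0,0,0,1]
    - [0,0,0,0,0,0,1]
    - [0,0,0,0,0,0,1]

```text
clock: 5.15
ee_pos: [538.2, 177.6, 152.0]
orientation: [[-0.097, 0.995, -0.001], [0.995, 0.097, -0.0], [-0.0, -0.001, -1.0]]
force: [0.1, -0.1, -1.7]
gripper_width: 11.5
finger_force: 39.2
```

Request:
play_rows:
  moves:
    - [0,0,5,0,0,0,1]
    - [0,0,4,0,0,0,1]
    - [0,0,3,0,0,0,1]
    - [0,0,0,0,0,0,1]
    - [0,0,0,0,0,0,1]

```text
clock: 5.65
ee_pos: [538.4, 177.7, 140.3]
orientation: [[-0.097, 0.995, -0.0], [0.995, 0.097, -0.0], [-0.0, -0.0, -1.0]]
force: [0.3, -0.4, -1.4]
gripper_width: 11.3
finger_force: 39.3
```

Request:
play_rows:
  moves:
    - [0,0,2,0,0,0,1]
    - [0,0,2,0,0,0,1]
    - [0,0,0,0,0,0,1]
    - [0,0,0,0,0,0,1]

```text
clock: 6.05
ee_pos: [538.4, 177.7, 136.3]
orientation: [[-0.097, 0.995, -0.0], [0.995, 0.097, -0.0], [-0.0, -0.0, -1.0]]
force: [-0.1, 0.7, -2.4]
gripper_width: 11.6
finger_force: 39.3
```

Request:
play_rows:
  moves:
    - [0,0,1.5,0,0,0,1]
    - [0,0,0,0,0,0,1]
    - [0,0,0,0,0,0,1]

```text
clock: 6.35
ee_pos: [538.4, 177.7, 134.8]
orientation: [[-0.097, 0.995, -0.0], [0.995, 0.097, -0.0], [-0.0, -0.0, -1.0]]
force: [0.3, -0.2, -1.9]
gripper_width: 11.3
finger_force: 39.3
```

Request:
play_rows:
  moves:
    - [0,0,1.2,0,0,0,1]
    - [0,0,0,0,0,0,1]
    - [0,0,0,0,0,0,1]

```text
clock: 6.65
ee_pos: [538.5, 177.7, 133.6]
orientation: [[-0.097, 0.995, 0.0], [0.995, 0.097, 0.0], [0.0, 0.0, -1.0]]
force: [1.0, 0.6, -2.3]
gripper_width: 11.4
finger_force: 39.3
```

Request:
play_rows:
  moves:
    - [0,0,1.2,0,0,0,1]
    - [0,0,0,0,0,0,1]
    - [0,0,0,0,0,0,1]

```text
clock: 6.95
ee_pos: [538.6, 177.7, 132.4]
orientation: [[-0.097, 0.995, 0.0], [0.995, 0.097, 0.0], [0.0, 0.0, -1.0]]
force: [1.9, 0.5, -2.6]
gripper_width: 11.2
finger_force: 39.3
```

Request:
play_rows:
  moves:
    - [0,0,1,0,0,0,1]
    - [0,0,0,0,0,0,1]
    - [0,0,0,0,0,0,1]

```text
clock: 7.25
ee_pos: [538.7, 177.7, 131.5]
orientation: [[-0.097, 0.995, 0.0], [0.995, 0.097, 0.0], [0.0, 0.0, -1.0]]
force: [3.0, -0.1, 0.3]
gripper_width: 11.9
finger_force: 39.5
```

Request:
play_rows:
  moves:
    - [0,0,1,0,0,0,1]
    - [0,0,0,0,0,0,1]
    - [0,0,0,0,0,0,1]

```text
clock: 7.55
ee_pos: [538.7, 177.7, 130.5]
orientation: [[-0.097, 0.995, 0.0], [0.995, 0.097, 0.0], [0.0, 0.0, -1.0]]
force: [4.7, 0.2, 1.7]
gripper_width: 11.3
finger_force: 39.7
```

Support force now exceeds the board's weight, so it rests on the clips. I'll release it.

Request:
play_rows:
  moves:
    - [0,0,0,0,0,0,0.8]
    - [0,0,0,0,0,0,0.6]
    - [0,0,0,0,0,0,0.5]
    - [0,0,-15,0,0,0,0.5]
    - [0,0,-30,0,0,0,0.5]
    - [0,0,-35,0,0,0,0.5]
    - [0,0,-30,0,0,0,0.5]
    - [0,0,-20,0,0,0,0.5]

```text
clock: 8.35
ee_pos: [538.6, 177.8, 262.6]
orientation: [[-0.097, 0.995, 0.001], [0.995, 0.097, 0.001], [0.0, 0.001, -1.0]]
force: [0.7, -1.4, 0.1]
gripper_width: 42.8
finger_force: 0.0
```

Run:
```python
from h import *
im,W=pts("scene");np.savez("scene4.npz",im=im,W=W)
X,Y,Z=np.moveaxis(W,-1,0)
m=(X>505)&(X<580)&(Y>80)&(Y<280)&(Z>75)&(Z<160)
p=W[m&(im.max(-1)<70)]
for a in(130,150,170,190,210):
    q=W[m&(Y>a)&(Y<a+20)&(Z>115)];print(a,np.sort(q[:,2])[-5:].round(1))
c=np.linalg.lstsq(np.c_[p[:,1]-180,p[:,2]-120,np.ones(len(p))],p[:,0],rcond=None)[0];print(c)
dk=(im.max(-1)<75)&(X>480)&(X<640)&(Y>-20)&(Y<360)&(Z>85)&(Z<140)&((Y<40)|(Y>320))
for s in(Y<100,Y>250):
    q=W[dk&s];print(len(q),q.mean(0) if len(q) else 0, q.min(0) if len(q) else 0, q.max(0) if len(q) else 0)
b=(X>450)&(X<640)&(Z>95)&(Z<140)&((Y<30)|(Y>320)&(Y<370))
for s in(Y<100,Y>250):
    q=W[b&s];print("any",len(q),q.mean(0).round(1),q.min(0).round(1),q.max(0).round(1))
save("rest",cv2.resize(im[180:320,240:440],(800,560),interpolation=cv2.INTER_CUBIC))
plan([538,178,240],down(95.65),3)
```

```text
130 [142.9 143.1 143.2 143.4 144.1]
150 [142.7 142.7 142.7 142.9 143.1]
170 [142.4 142.7 142.8 143.  143.2]
190 [142.7 142.8 142.9 143.2 144.2]
210 [142.8 142.9 142.9 143.4 143.9]
[-1.00680430e-01 -1.52469244e-02  5.46013894e+02]
97 [561.17294517  12.68829575 102.77456868] [537.72570237   4.0660864   90.18849146] [579.30893788  39.64558101 108.47070218]
94 [526.69901418 352.2051479  107.78538067] [503.74975899 320.74270194  87.53502293] [545.22481869 359.88245662 113.12382022]
any 903 [ 548.9 -371.3  107.4] [ 450.2 -573.2   95. ] [639.9  29.5 139.9]
any 168 [526.9 348.9 105.2] [502.8 325.2  95.2] [545.2 362.4 113.1]
3 rows: [ 0.04 -0.44  8.35] [ 0.08 -0.02 -0.02] | now [539.2 178.  265.1] t 8.4 F [-0.5 -0.2  3.7] w 42.5 yaw 95.58
```

View pics/rest.png

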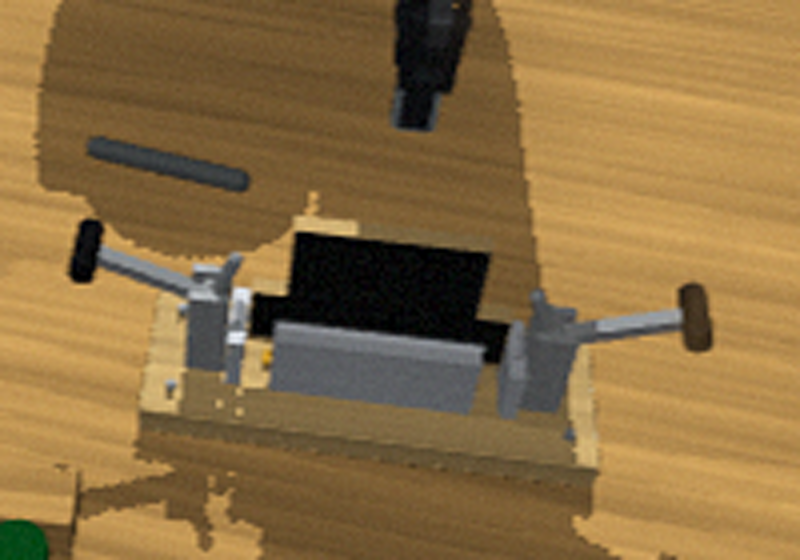

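The board stands level on the clips, its top edge at about z=143 all along, and both levers are open with handles at (88,250) and (695,318) in the crop. Next, the left lever.

```bash
cat >> h.py <<'E'
C=np.array([538.3,180.5]);U=np.array([-0.0985,0.9951])
def tcp(side,th,gap=0,h=6): # side +1 left, -1 right
    q=C+side*U*(118+80*np.sin(th)+gap); return np.r_[q,72+80*np.cos(th)+h]
def theta(side,p): # angle if in contact
    s=side*((p[:2]-C)@U)-118; return np.arcsin(np.clip(s/80,-1,1))
E
python3 -c "
from h import *
p=tcp(1,1.22,14);print(p)
plan(np.r_[p[:2],215],down(95.65),5)
plan(p,down(95.65),5)
"
```

```text
[517.89789707 386.61302156 105.49165971]
5 rows: [41.94 -0.2  10.04] [ 0.05 -0.01 -0.01] | now [539.2 178.  265.1] t 8.4 F [-0.5 -0.2  3.7] w 42.5 yaw 95.58
5 rows: [41.92 -0.25 31.94] [ 0.05 -0.01 -0.01] | now [539.2 178.  265.1] t 8.4 F [-0.5 -0.2  3.7] w 42.5 yaw 95.58
```

Request:
play_rows:
  moves:
    - [42,-0.2,6,0,0,0,1]
    - [42,-0.2,6,0,0,0,1]
    - [42,-0.2,6,0,0,0,1]
    - [42,-0.2,6,0,0,0,1]
    - [42,-0.2,6,0,0,0,1]
    - [0,0,40,0,0,0,1]
    - [0,0,40,0,0,0,1]
    - [0,0,40,0,0,0,1]
    - [0,0,10,0,0,0,1]
    - [0,0,0,0,0,0,1]

```text
clock: 9.4
ee_pos: [516.2, 386.0, 99.4]
orientation: [[-0.097, 0.995, -0.002], [0.995, 0.097, -0.002], [-0.001, -0.003, -1.0]]
force: [0.5, -0.7, -0.2]
gripper_width: -0.2
finger_force: 0.0
```

```bash
python3 -c "
from h import *
R=down(95.65)
for t in(1.22,1.0,.8,.7): print(t,tcp(1,t));plan(tcp(1,t),R,1)
"
```

```text
1.22 [519.27689707 372.68162156 105.49165971]
1 rows: [-13.53   1.73  -6.07] [-0.15  0.09 -0.07] | now [516.2 386.   99.4] t 9.4 F [ 0.5 -0.7 -0.2] w -0.2 yaw 95.58
1.0 [520.04620864 364.90962216 121.22418447]
1 rows: [-21.36   1.7  -21.79] [-0.15  0.09 -0.07] | now [516.2 386.   99.4] t 9.4 F [ 0.5 -0.7 -0.2] w -0.2 yaw 95.58
0.8 [521.024234   355.02908368 133.73653675]
1 rows: [-31.31   1.68 -34.29] [-0.15  0.09 -0.07] | now [516.2 386.   99.4] t 9.4 F [ 0.5 -0.7 -0.2] w -0.2 yaw 95.58
0.7 [521.60056462 349.20668165 139.18737498]
1 rows: [-37.17   1.68 -39.73] [-0.15  0.09 -0.07] | now [516.2 386.   99.4] t 9.4 F [ 0.5 -0.7 -0.2] w -0.2 yaw 95.58
```

Request:
play_rows:
  moves:
    - [-7,1,-3,0,0,0,1]
    - [-6.5,0.7,-3,0,0,0,1]
    - [-4,0,-8,0,0,0,1]
    - [-4,0,-8,0,0,0,1]
    - [-5,0,-6.5,0,0,0,1]
    - [-5,0,-6,0,0,0,1]
    - [-2.5,0,-2.5,0,0,0,1]
    - [-2.5,0,-2,0,0,0,1]
    - [0,0,0,0,0,0,1]

```text
clock: 10.3
ee_pos: [523.2, 351.2, 141.9]
orientation: [[-0.097, 0.995, 0.003], [0.995, 0.097, 0.003], [0.003, 0.003, -1.0]]
force: [0.4, 7.5, 6.3]
gripper_width: 0.2
finger_force: 3.6
```

```bash
cat > lev.py <<'E'
from h import *
import sys
# handle angles from scene depth: centroid of black bar, scene offset removed roughly by comparing both
def lev():
    im,W=pts("scene");X,Y,Z=np.moveaxis(W,-1,0)
    Wc=W-np.array([1.7,1.5,-.8]);s=(Wc[...,:2]-C)@U
    out=[]
    for sd in(1,-1):
        m=(s*sd>85)&(s*sd<185)&(Z>80)&(Z<165)&(abs((Wc[...,:2]-C)@np.array([U[1],-U[0]]))<30)
        out.append((W[m],s[m]*sd))
    X0=(Z>120)&(Z<160)&(abs(s)<54)&(X>505)&(X<580)
    t=[]
    for a in(-50,-30,-10,10,30):
        q=Z[X0&(s>a)&(s<a+20)]
        t.append(round(float(np.sort(q)[-4]),1) if len(q)>8 else None)
    return im,W,s,t
E
python3 - <<'E'
from lev import *
im,W,s,t=lev();print("top",t)
p=env.state()["ee_pos"];print("theta",theta(1,p))
save("left",cv2.resize(im[150:320,240:440],(700,595),interpolation=cv2.INTER_CUBIC))
plan(tcp(1,.6),down(95.65),1)
E
```

```text
top [143.0, 142.7, 143.0, 142.6, 143.0]
theta 0.7303080763146421
1 rows: [-8.2  -1.68 -2.41] [ 0.16 -0.16 -0.06] | now [523.1 351.2 141.6] t 10.35 F [0.6 7.1 6.2] w -0.0 yaw 95.59
```

View pics/left.png

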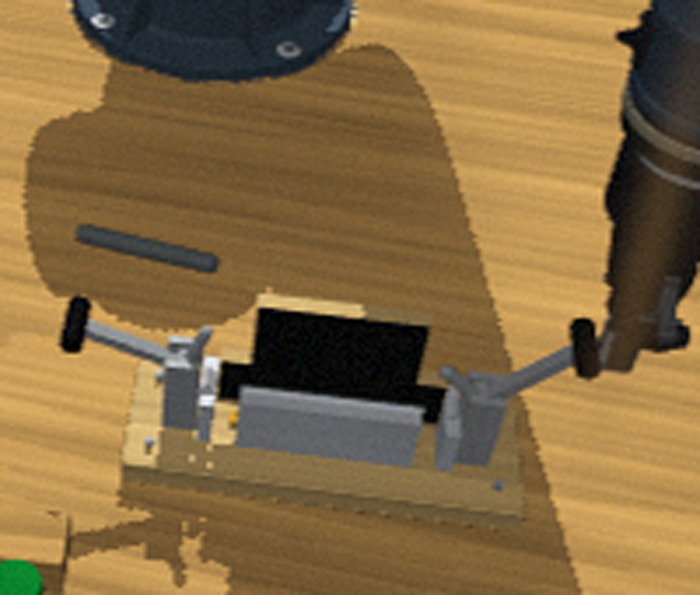

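Run:
```python
from lev import *
im,W,s,t=lev()
v,u=np.mgrid[:420,:560]
hw=(im.max(-1)<70)
# left bar pixels near u=240+585/3.5=407, v=150+348/3.5=249
r=hw&(u>402)&(u<411)&(v>240)&(v<259)&(W[...,2]>80)
q=W[r]-[1.7,1.5,-.8];print("left bar",len(q),q.mean(0),q.min(0),q.max(0), "s",((q[:,:2]-C)@U).mean(),((q[:,:2]-C)@U).max())
r=hw&(u>255)&(u<267)&(v>232)&(v<253)&(W[...,2]>80)
q=W[r]-[1.7,1.5,-.8];print("right bar",len(q),q.mean(0),q.min(0),q.max(0),"s",((q[:,:2]-C)@U).mean(),((q[:,:2]-C)@U).min())
```

```text
left bar 115 [527.69064758 330.57209416 138.1850476 ] [502.72107243 323.16992204 121.59189961] [545.73409358 338.93041768 142.61284543] s 150.38176210775904 159.8569629513149
right bar 88 [559.78108052  10.03102369 104.2333721 ] [536.3274244    2.2885659   94.01973635] [575.47042791  17.06454902 108.4899174 ] s -171.74956475423244 -178.9283218119401
```

Request:
play_rows:
  moves:
    - [-2,0,-2.5,0,0,0,1]
    - [-2,0,-2,0,0,0,1]
    - [-2,0,-2,0,0,0,1]
    - [0,0,0,0,0,0,1]

```text
clock: 10.8
ee_pos: [523.5, 344.4, 147.4]
orientation: [[-0.097, 0.995, 0.002], [0.995, 0.097, 0.001], [0.001, 0.002, -1.0]]
force: [-0.3, 1.3, 2.0]
gripper_width: 0.2
finger_force: 1.3
```

Request:
play_rows:
  moves:
    - [-2,0,-1.5,0,0,0,1]
    - [-2,0,-1.2,0,0,0,1]
    - [-2,0,-1,0,0,0,1]
    - [0,0,0,0,0,0,1]

```text
clock: 11.2
ee_pos: [523.9, 339.4, 150.9]
orientation: [[-0.098, 0.995, 0.001], [0.995, 0.098, 0.003], [0.003, 0.002, -1.0]]
force: [1.1, 9.0, 6.9]
gripper_width: 0.5
finger_force: 4.3
```

```bash
cat > chk.py <<'E'
from lev import *
im,W,s,t=lev();st=env.state();p=st["ee_pos"]
print("top",t,"slot s",((p[:2]-C)@U).round(1),"z",p[2].round(1),"F",st["force"].round(1),"t",st["clock"].round(2))
Wc=W-[1.7,1.5,-.8];d=(Wc[...,:2]-C)@np.array([U[1],-U[0]]);s=(Wc[...,:2]-C)@U
for sd in(1,-1):
    m=(s*sd>90)&(s*sd<190)&(abs(d)<24)&(abs(d)>12)&(im.max(-1)<75)&(Wc[...,2]>88)&(Wc[...,2]<170)
    q=Wc[m];a=s[m]*sd
    if len(q)>10: 
        k=np.percentile(a,5); n=a<k+16
        print("LR"[sd<0],"bar out",(np.median(a[n])-99).round(1),"ztop",np.percentile(q[n,2],95).round(1),"th",np.arctan2(np.median(a[n])-99,np.percentile(q[n,2],95)-8-72).round(3))
E
python3 chk.py
```

```text
Traceback (most recent call last):
  File "chk.py", line 3, in <module>
    print("top",t,"slot s",((p[:2]-C)@U).round(1),"z",p[2].round(1),"F",st["force"].round(1),"t",st["clock"].round(2))
                                                                                                 ^^^^^^^^^^^^^^^^^
AttributeError: 'float' object has no attribute 'round'
```

```bash
sed -i 's/st\["clock"\].round(2)/round(st["clock"],2)/' chk.py; python3 chk.py
```

```text
top [141.4, 141.3, 141.2, 140.5, 139.7] slot s 159.5 z 150.8 F [0.8 7.7 6.2] t 11.3
L bar out 40.2 ztop 149.9 th 0.522
R bar out 73.0 ztop 107.7 th 1.208
```

Request:
play_rows:
  moves:
    - [10,0,0,0,0,0,1]
    - [0,0,-40,0,0,0,1]
    - [-40,0,-30,0,0,0,1]
    - [-45,0,0,0,0,0,1]
    - [-45,0,0,0,0,0,1]
    - [-45,0,0,0,0,0,1]
    - [-45,0,0,0,0,0,1]
    - [-45,0,0,0,0,0,1]
    - [-45,0,0,0,0,0,1]
    - [-45,0,0,0,0,0,1]

```text
clock: 12.3
ee_pos: [556.6, -6.6, 219.7]
orientation: [[-0.097, 0.995, -0.001], [0.995, 0.097, -0.0], [-0.0, -0.001, -1.0]]
force: [0.7, -0.5, -0.3]
gripper_width: -0.1
finger_force: 0.0
```

```bash
cat >> h.py <<'E'
def go(s,z,n=1): plan(np.r_[C+U*s,z],down(95.65),n)
E
python3 -c "
from h import *
go(-206,215);go(-206,110)"
```

```text
1 rows: [-17.97   0.22   4.69] [-0.04  0.02 -0.07] | now [556.6  -6.6 219.7] t 12.3 F [ 0.7 -0.5 -0.3] w -0.1 yaw 95.58
1 rows: [-17.93   0.29 109.69] [-0.04  0.02 -0.07] | now [556.6  -6.6 219.7] t 12.3 F [ 0.7 -0.5 -0.3] w -0.1 yaw 95.58
```

Request:
play_rows:
  moves:
    - [-17,0.2,10,0,0,0,1]
    - [0,0,35,0,0,0,1]
    - [0,0,40,0,0,0,1]
    - [0,0,23,0,0,0,1]
    - [0,0,0,0,0,0,1]

```text
clock: 12.8
ee_pos: [556.6, -21.7, 108.6]
orientation: [[-0.097, 0.995, -0.006], [0.995, 0.097, -0.0], [0.0, -0.006, -1.0]]
force: [-0.5, -0.4, 0.8]
gripper_width: 0.0
finger_force: 0.0
```

```bash
python3 -c "
from h import *
go(-192.5,111)"
```

```text
1 rows: [10.55  1.7  -2.36] [-0.34 -0.03 -0.08] | now [556.6 -21.7 108.6] t 12.8 F [-0.5 -0.4  0.8] w 0.0 yaw 95.57
```

Request:
play_rows:
  moves:
    - [5,1,-2,0,0,0,1]
    - [5,0.7,-4,0,0,0,1]
    - [3.5,0,-8,0,0,0,1]
    - [4,0,-8,0,0,0,1]
    - [5,0,-7,0,0,0,1]
    - [5,0,-6,0,0,0,1]
    - [3,0,-3,0,0,0,1]
    - [3,0,-3,0,0,0,1]
    - [0,0,0,0,0,0,1]

```text
clock: 13.7
ee_pos: [557.3, 12.1, 152.8]
orientation: [[-0.098, 0.995, 0.0], [0.995, 0.098, 0.0], [0.0, 0.0, -1.0]]
force: [-0.1, -0.8, 1.4]
gripper_width: 0.1
finger_force: 0.0
```

```bash
python3 chk.py
```

```text
top [142.2, 141.0, 140.6, 140.2, 139.1] slot s -169.7 z 152.6 F [-0.6 -0.   0.3] t 13.75
L bar out 41.1 ztop 149.0 th 0.537
R bar out 72.3 ztop 160.7 th 0.731
```

```bash
cat > bar.py <<'E'
from h import *
import sys
sd=int(sys.argv[1])
im,W=pts("scene");Wc=W-[1.7,1.5,-.8];d=(Wc[...,:2]-C)@np.array([U[1],-U[0]]);s=(Wc[...,:2]-C)@U*sd
m=(abs(d)<26)&(s>100)&(s<195)&(Wc[...,2]>90)&(Wc[...,2]<160)&(im.max(-1)<80)
for a in range(100,195,5):
    n=m&(s>=a)&(s<a+5)
    if n.sum()>2:print(a,n.sum(),"z",Wc[n][:,2].min().round(),Wc[n][:,2].max().round(),"d",d[n].min().round(),d[n].max().round())
E
python3 bar.py -1
```

```text
155 10 z 91.0 160.0 d 2.0 11.0
160 16 z 93.0 159.0 d 4.0 14.0
165 46 z 94.0 160.0 d -18.0 21.0
170 47 z 94.0 158.0 d -15.0 20.0
175 26 z 97.0 154.0 d -20.0 21.0
```

Request:
play_rows:
  moves:
    - [-35,0,0,0,0,0,1]
    - [0,0,30,0,0,0,1]
    - [0,0,15,0,0,0,1]
    - [4,0,0,0,0,0,1]
    - [4,0,0,0,0,0,1]
    - [3,0,0,0,0,0,1]
    - [2,0,0,0,0,0,1]
    - [0,0,0,0,0,0,1]

```text
clock: 14.6
ee_pos: [559.9, -9.9, 108.4]
orientation: [[-0.098, 0.995, 0.001], [0.995, 0.098, -0.0], [-0.001, 0.001, -1.0]]
force: [-0.0, 0.5, 0.2]
gripper_width: -0.6
finger_force: 0.3
```

```bash
python3 bar.py -1;python3 -c "
from h import *
go(-189,111)"
```

```text
165 35 z 95.0 107.0 d -22.0 21.0
170 35 z 94.0 109.0 d -18.0 20.0
175 34 z 99.0 159.0 d -18.0 21.0
180 33 z 93.0 158.0 d -4.0 19.0
185 25 z 94.0 159.0 d 9.0 19.0
190 16 z 102.0 157.0 d 10.0 19.0
1 rows: [ 2.67 -2.6  -2.83] [ 0.06  0.01 -0.05] | now [559.8 -10.  108.2] t 14.65 F [-0.8 -0.3 -0.1] w 0.0 yaw 95.6
```

Request:
play_rows:
  moves:
    - [2,-2,-1,0,0,0,1]
    - [3,0,-4,0,0,0,1]
    - [3,0,-5,0,0,0,1]
    - [3,0,-5,0,0,0,1]
    - [0,0,0,0,0,0,1]

```text
clock: 15.15
ee_pos: [558.1, -2.0, 124.8]
orientation: [[-0.095, 0.995, 0.005], [0.995, 0.095, -0.005], [-0.006, 0.004, -1.0]]
force: [2.3, -23.4, 15.4]
gripper_width: 0.2
finger_force: 12.1
```

```bash
python3 bar.py -1;python3 -c "
from h import *
go(-189,111)"
```

```text
140 3 z 99.0 104.0 d 3.0 6.0
155 18 z 107.0 121.0 d -17.0 17.0
160 38 z 108.0 124.0 d -18.0 20.0
165 35 z 109.0 124.0 d -19.0 21.0
170 37 z 117.0 158.0 d -17.0 19.0
175 19 z 108.0 132.0 d 6.0 16.0
180 14 z 112.0 136.0 d 13.0 16.0
185 12 z 116.0 135.0 d 12.0 18.0
190 5 z 121.0 133.0 d 14.0 17.0
1 rows: [-5.28 -1.76 13.64] [ 0.23  0.34 -0.18] | now [558.1  -2.1 124.6] t 15.2 F [  2.3 -23.2  14.8] w 0.3 yaw 95.47
```

Request:
play_rows:
  moves:
    - [0,0,-3,0,0,0,1]
    - [0.5,0,-3,0,0,0,1]
    - [3,0,-5,0,0,0,1]
    - [3,0,-5,0,0,0,1]
    - [0,0,0,0,0,0,1]

```text
clock: 15.7
ee_pos: [555.9, 7.3, 139.3]
orientation: [[-0.097, 0.995, 0.001], [0.995, 0.097, 0.0], [0.0, 0.001, -1.0]]
force: [-0.1, 0.3, 0.1]
gripper_width: -0.3
finger_force: 0.1
```

```bash
python3 bar.py -1;python3 chk.py
```

```text
135 4 z 107.0 115.0 d 3.0 5.0
145 19 z 119.0 134.0 d -18.0 20.0
150 34 z 123.0 137.0 d -19.0 20.0
155 34 z 123.0 137.0 d -19.0 20.0
160 34 z 126.0 150.0 d -17.0 20.0
165 14 z 126.0 150.0 d 5.0 15.0
170 14 z 127.0 149.0 d 10.0 16.0
175 16 z 131.0 147.0 d 9.0 16.0
180 6 z 133.0 151.0 d 12.0 15.0
top [141.6, 141.3, 141.0, 140.6, 140.0] slot s -174.1 z 138.5 F [-0.4 -0.2  0.3] t 15.8
L bar out 41.3 ztop 149.1 th 0.538
R bar out 56.7 ztop 145.7 th 0.712
```

Request:
play_rows:
  moves:
    - [3,0,-3,0,0,0,1]
    - [3,0,-3,0,0,0,1]
    - [2.5,0,-2,0,0,0,1]
    - [2.5,0,-2,0,0,0,1]
    - [2,0,-1.5,0,0,0,1]
    - [0,0,0,0,0,0,1]

```text
clock: 16.4
ee_pos: [554.4, 19.9, 150.5]
orientation: [[-0.097, 0.995, 0.0], [0.995, 0.097, -0.001], [-0.001, 0.0, -1.0]]
force: [-1.4, -5.1, 4.1]
gripper_width: -0.1
finger_force: 2.6
```

Request:
play_rows:
  moves:
    - [2,0,-1.5,0,0,0,1]
    - [2,0,-1.3,0,0,0,1]
    - [2,0,-1.2,0,0,0,1]
    - [0,0,0,0,0,0,1]

```text
clock: 16.8
ee_pos: [553.9, 25.7, 154.7]
orientation: [[-0.097, 0.995, 0.0], [0.995, 0.097, -0.001], [-0.001, 0.0, -1.0]]
force: [-0.2, -6.6, 4.3]
gripper_width: -0.3
finger_force: 3.3
```

```bash
python3 bar.py -1;python3 chk.py
```

```text
105 3 z 93.0 95.0 d 4.0 5.0
110 4 z 96.0 104.0 d 4.0 6.0
115 5 z 102.0 112.0 d 4.0 6.0
120 3 z 115.0 117.0 d 4.0 5.0
125 5 z 124.0 135.0 d -3.0 5.0
130 41 z 123.0 150.0 d -17.0 20.0
135 35 z 137.0 151.0 d -17.0 21.0
140 31 z 139.0 150.0 d -17.0 20.0
145 22 z 139.0 159.0 d -5.0 14.0
150 13 z 143.0 158.0 d 12.0 15.0
155 10 z 137.0 158.0 d 7.0 15.0
160 10 z 146.0 159.0 d 12.0 15.0
top [137.5, 138.6, 137.9, 137.9, 138.2] slot s -155.6 z 154.6 F [-0.5 -7.9  6.1] t 16.9
L bar out 41.2 ztop 149.0 th 0.538
R bar out 38.7 ztop 150.4 th 0.503
```

Request:
play_rows:
  moves:
    - [2,0,-1.2,0,0,0,1]
    - [2,0,-1,0,0,0,1]
    - [2,0,-1,0,0,0,1]
    - [1.5,0,-0.8,0,0,0,1]
    - [0,0,0,0,0,0,1]

```text
clock: 17.4
ee_pos: [553.4, 33.2, 158.8]
orientation: [[-0.097, 0.995, 0.001], [0.995, 0.097, -0.001], [-0.001, 0.001, -1.0]]
force: [0.7, -6.6, 4.5]
gripper_width: -0.3
finger_force: 3.1
```

```bash
python3 chk.py
```

```text
top [135.1, 136.0, 136.3, 136.4, 137.0] slot s -148.1 z 158.7 F [ 0.3 -4.9  4.3] t 17.45
L bar out 41.6 ztop 148.7 th 0.545
R bar out 30.4 ztop 153.9 th 0.391
```

Request:
play_rows:
  moves:
    - [-10,0,0,0,0,0,1]
    - [0,0,-40,0,0,0,1]
    - [40,0,-20,0,0,0,1]
    - [45,0,0,0,0,0,1]
    - [45,0,0,0,0,0,1]
    - [45,0,0,0,0,0,1]
    - [45,0,0,0,0,0,1]
    - [45,0,0,0,0,0,1]
    - [45,0,0,0,0,0,1]
    - [20,0,0,0,0,0,1]

```text
clock: 18.45
ee_pos: [521.1, 355.1, 217.6]
orientation: [[-0.1, 0.995, -0.001], [0.995, 0.1, 0.001], [0.001, -0.001, -1.0]]
force: [0.4, 0.2, -0.7]
gripper_width: 0.1
finger_force: 0.0
```

```bash
python3 -c "
from h import *
go(171,200);go(171,149)"
```

```text
1 rows: [-4.45 -0.04 17.6 ] [-0.05 -0.05  0.08] | now [521.1 355.1 217.6] t 18.45 F [ 0.4  0.2 -0.7] w 0.1 yaw 95.73
1 rows: [-4.49e+00  1.00e-02  6.86e+01] [-0.05 -0.05  0.08] | now [521.1 355.1 217.6] t 18.45 F [ 0.4  0.2 -0.7] w 0.1 yaw 95.73
```

Request:
play_rows:
  moves:
    - [-4,0,30,0,0,0,1]
    - [0,0,30,0,0,0,1]
    - [-3,0,8,0,0,0,1]
    - [-4,0,0,0,0,0,1]
    - [0,0,0,0,0,0,1]

```text
clock: 18.95
ee_pos: [523.7, 340.5, 151.5]
orientation: [[-0.097, 0.995, 0.001], [0.995, 0.097, 0.001], [0.001, 0.001, -1.0]]
force: [0.5, 0.5, -0.0]
gripper_width: -0.3
finger_force: 0.0
```

```bash
python3 -c "
from h import *
go(160,149)"; python3 chk.py
```

```text
1 rows: [-0.66 -1.23  2.5 ] [ 0.06 -0.04 -0.11] | now [523.7 340.5 151.5] t 18.95 F [ 0.5  0.5 -0. ] w -0.3 yaw 95.54
top [135.6, 135.3, 136.3, 136.3, 137.0] slot s 161.0 z 151.8 F [ 0.9  0.9 -0.2] t 19.0
L bar out 40.3 ztop 149.6 th 0.525
R bar out 31.0 ztop 153.5 th 0.399
```

Request:
play_rows:
  moves:
    - [-2,0,-1,0,0,0,1]
    - [-2,0,-1.2,0,0,0,1]
    - [-2,0,-1.1,0,0,0,1]
    - [-2,0,-1,0,0,0,1]
    - [-2,0,-0.9,0,0,0,1]
    - [-2,0,-0.8,0,0,0,1]
    - [0,0,0,0,0,0,1]

```text
clock: 19.7
ee_pos: [525.0, 329.8, 157.8]
orientation: [[-0.097, 0.995, 0.002], [0.995, 0.097, 0.002], [0.002, 0.002, -1.0]]
force: [0.4, 4.0, 3.4]
gripper_width: -0.1
finger_force: 2.4
```

Request:
play_rows:
  moves:
    - [-2,0,-0.7,0,0,0,1]
    - [-2,0,-0.7,0,0,0,1]
    - [0,0,0,0,0,0,1]

```text
clock: 20.0
ee_pos: [525.2, 325.6, 158.9]
orientation: [[-0.097, 0.995, 0.002], [0.995, 0.097, 0.002], [0.002, 0.002, -1.0]]
force: [-0.6, 5.6, 4.1]
gripper_width: -0.5
finger_force: 2.3
```

```bash
python3 chk.py
```

```text
top [134.0, 133.6, 133.4, 132.7, 133.0] slot s 145.6 z 158.7 F [-0.2  4.7  4. ] t 20.05
L bar out 25.5 ztop 156.1 th 0.324
R bar out 30.7 ztop 153.5 th 0.396
```

Request:
play_rows:
  moves:
    - [-2,0,-0.6,0,0,0,1]
    - [-2,0,-0.6,0,0,0,1]
    - [0,0,0,0,0,0,1]

```text
clock: 20.35
ee_pos: [525.3, 321.1, 159.2]
orientation: [[-0.097, 0.995, 0.001], [0.995, 0.097, 0.001], [0.0, 0.001, -1.0]]
force: [0.1, 4.0, 2.6]
gripper_width: -0.1
finger_force: 1.9
```

Request:
play_rows:
  moves:
    - [-1.5,0,-0.5,0,0,0,1]
    - [-1,0,-0.2,0,0,0,1]
    - [0,0,0,0,0,0,1]

```text
clock: 20.65
ee_pos: [525.3, 318.4, 159.4]
orientation: [[-0.097, 0.995, -0.0], [0.995, 0.097, -0.0], [-0.0, -0.0, -1.0]]
force: [-0.7, 3.3, 2.2]
gripper_width: 0.3
finger_force: 1.7
```

```bash
python3 chk.py
```

```text
top [133.8, 132.7, 132.7, 131.8, 130.7] slot s 138.5 z 159.3 F [0.3 3.7 1.7] t 20.7
L bar out 18.2 ztop 158.2 th 0.229
R bar out 31.5 ztop 153.4 th 0.405
```

Request:
play_rows:
  moves:
    - [10,0,0,0,0,0,1]
    - [0,0,-40,0,0,0,1]
    - [-40,0,-15,0,0,0,1]
    - [-45,0,0,0,0,0,1]
    - [-45,0,0,0,0,0,1]
    - [-45,0,0,0,0,0,1]
    - [-45,0,0,0,0,0,1]
    - [-45,0,0,0,0,0,1]
    - [-45,0,0,0,0,0,1]
    - [-4,0,0,0,0,0,1]

```text
clock: 21.7
ee_pos: [554.8, 12.0, 214.1]
orientation: [[-0.093, 0.996, -0.001], [0.996, 0.093, -0.002], [-0.001, -0.001, -1.0]]
force: [0.2, 1.3, -0.4]
gripper_width: -0.1
finger_force: 0.0
```

```bash
python3 -c "
from h import *
go(-158,155)"
```

```text
1 rows: [11.41  0.16 59.04] [-0.07  0.08 -0.31] | now [554.8  12.  214.1] t 21.7 F [ 0.2  1.3 -0.4] w -0.1 yaw 95.34
```

Request:
play_rows:
  moves:
    - [3,0,30,0,0,0,1]
    - [4,0,25,0,0,0,1]
    - [4,0,3,0,0,0,1]
    - [4,0,0,0,0,0,1]
    - [3,0,0,0,0,0,1]
    - [0,0,0,0,0,0,1]

```text
clock: 22.3
ee_pos: [553.7, 34.4, 157.6]
orientation: [[-0.098, 0.995, 0.002], [0.995, 0.098, -0.0], [-0.0, 0.002, -1.0]]
force: [0.2, -0.6, 0.4]
gripper_width: -0.0
finger_force: 0.2
```

```bash
python3 -c "
from h import *
go(-149,156)"
```

```text
1 rows: [-2.11 -0.89  1.62] [ 0.09  0.02 -0.04] | now [553.7  34.4 157.6] t 22.3 F [ 0.2 -0.6  0.4] w -0.0 yaw 95.61
```

Request:
play_rows:
  moves:
    - [2,0,-0.8,0,0,0,1]
    - [2,0,-0.7,0,0,0,1]
    - [2,0,-0.6,0,0,0,1]
    - [2,0,-0.5,0,0,0,1]
    - [0,0,0,0,0,0,1]

```text
clock: 22.8
ee_pos: [552.9, 41.8, 159.8]
orientation: [[-0.097, 0.995, 0.002], [0.995, 0.097, -0.0], [-0.0, 0.002, -1.0]]
force: [0.1, -3.1, 2.4]
gripper_width: 0.1
finger_force: 1.6
```

Request:
play_rows:
  moves:
    - [1.5,0,-0.4,0,0,0,1]
    - [1.5,0,-0.4,0,0,0,1]
    - [0,0,0,0,0,0,1]

```text
clock: 23.1
ee_pos: [552.1, 45.0, 160.0]
orientation: [[-0.097, 0.995, 0.0], [0.995, 0.097, 0.0], [0.0, 0.0, -1.0]]
force: [1.2, -3.0, 2.3]
gripper_width: 0.3
finger_force: 1.6
```

Request:
play_rows:
  moves:
    - [1.5,0,-0.3,0,0,0,1]
    - [0,0,0,0,0,0,1]

```text
clock: 23.3
ee_pos: [551.9, 46.5, 160.1]
orientation: [[-0.097, 0.995, -0.0], [0.995, 0.097, 0.0], [0.0, -0.0, -1.0]]
force: [1.1, -3.2, 2.3]
gripper_width: 0.1
finger_force: 1.5
```

```bash
python3 chk.py
```

```text
top [130.0, 129.5, 129.5, 129.7, 129.5] slot s -134.7 z 160.0 F [ 1.2 -1.9  2.8] t 23.35
L bar out 18.9 ztop 158.5 th 0.237
R bar out 17.0 ztop 158.9 th 0.212
```

Request:
play_rows:
  moves:
    - [1.5,0,-0.3,0,0,0,1]
    - [1.5,0,-0.3,0,0,0,1]
    - [0,0,0,0,0,0,1]

```text
clock: 23.65
ee_pos: [551.5, 49.6, 160.7]
orientation: [[-0.097, 0.995, -0.0], [0.995, 0.097, 0.0], [0.0, -0.0, -1.0]]
force: [1.1, -2.3, 2.0]
gripper_width: -0.2
finger_force: 1.2
```

Request:
play_rows:
  moves:
    - [1.5,0,-0.2,0,0,0,1]
    - [1.5,0,-0.2,0,0,0,1]
    - [0,0,0,0,0,0,1]

```text
clock: 23.95
ee_pos: [551.2, 52.6, 161.1]
orientation: [[-0.097, 0.995, -0.0], [0.995, 0.097, 0.0], [0.0, -0.0, -1.0]]
force: [-0.6, -2.7, 2.1]
gripper_width: -0.0
finger_force: 1.0
```

```bash
python3 chk.py
```

```text
top [127.9, 128.3, 128.4, 128.1, 129.4] slot s -128.6 z 161.0 F [ 0.7 -1.5  0.7] t 24.0
L bar out 19.3 ztop 158.5 th 0.241
R bar out 10.4 ztop 160.0 th 0.129
```

Request:
play_rows:
  moves:
    - [-10,0,0,0,0,0,1]
    - [0,0,-40,0,0,0,1]
    - [40,0,-15,0,0,0,1]
    - [45,0,0,0,0,0,1]
    - [45,0,0,0,0,0,1]
    - [45,0,0,0,0,0,1]
    - [45,0,0,0,0,0,1]
    - [45,0,0,0,0,0,1]
    - [27,0,0,0,0,0,1]
    - [0,0,0,0,0,0,1]

```text
clock: 25.0
ee_pos: [523.1, 335.8, 215.3]
orientation: [[-0.101, 0.995, -0.001], [0.995, 0.101, 0.0], [0.001, -0.001, -1.0]]
force: [0.6, -0.9, 0.6]
gripper_width: 0.3
finger_force: 0.0
```

```bash
python3 -c "
from h import *
go(150,159)"
```

```text
1 rows: [-6.12 -0.14 56.26] [-0.07 -0.03  0.13] | now [523.1 335.8 215.3] t 25.0 F [ 0.6 -0.9  0.6] w 0.3 yaw 95.78
```

Request:
play_rows:
  moves:
    - [-2,0,30,0,0,0,1]
    - [-4,0,25,0,0,0,1]
    - [-4,0,0,0,0,0,1]
    - [-4,0,0,0,0,0,1]
    - [-3,0,0,0,0,0,1]
    - [0,0,0,0,0,0,1]

```text
clock: 25.6
ee_pos: [526.3, 315.9, 162.6]
orientation: [[-0.097, 0.995, 0.002], [0.995, 0.097, 0.001], [0.001, 0.002, -1.0]]
force: [-0.0, -0.6, -0.2]
gripper_width: -0.2
finger_force: 0.0
```

```bash
python3 chk.py
```

```text
top [128.0, 128.0, 128.4, 128.5, 128.6] slot s 136.0 z 162.3 F [ 0.1 -1.1  0.1] t 25.65
L bar out 15.3 ztop 158.8 th 0.192
R bar out 10.2 ztop 159.8 th 0.128
```

Request:
play_rows:
  moves:
    - [-1.5,0,-0.2,0,0,0,1]
    - [-1.5,0,-0.2,0,0,0,1]
    - [0,0,0,0,0,0,1]

```text
clock: 25.95
ee_pos: [526.1, 313.3, 162.0]
orientation: [[-0.097, 0.995, 0.001], [0.995, 0.097, 0.001], [0.001, 0.001, -1.0]]
force: [0.2, 2.3, 2.6]
gripper_width: -0.1
finger_force: 1.5
```

Request:
play_rows:
  moves:
    - [-1.5,0,-0.1,0,0,0,1]
    - [-1.5,0,-0.1,0,0,0,1]
    - [0,0,0,0,0,0,1]

```text
clock: 26.25
ee_pos: [526.1, 309.9, 161.7]
orientation: [[-0.097, 0.995, -0.0], [0.995, 0.097, -0.0], [-0.0, -0.0, -1.0]]
force: [0.7, 2.0, 2.3]
gripper_width: -0.2
finger_force: 1.0
```

Request:
play_rows:
  moves:
    - [-1.5,0,0,0,0,0,1]
    - [-1,0,0,0,0,0,1]
    - [0,0,0,0,0,0,1]

```text
clock: 26.55
ee_pos: [526.3, 307.4, 161.7]
orientation: [[-0.097, 0.995, -0.0], [0.995, 0.097, -0.0], [-0.0, -0.0, -1.0]]
force: [0.3, 2.3, 1.6]
gripper_width: -0.2
finger_force: 1.0
```

```bash
python3 chk.py
```

```text
top [127.7, 126.8, 126.6, 126.5, 126.1] slot s 127.5 z 161.6 F [0.1 1.6 1.3] t 26.6
L bar out 7.9 ztop 160.1 th 0.099
R bar out 10.4 ztop 159.2 th 0.131
```

Request:
play_rows:
  moves:
    - [-1,0,0,0,0,0,1]
    - [-1,0,0,0,0,0,1]
    - [0,0,0,0,0,0,1]

```text
clock: 26.9
ee_pos: [526.6, 305.5, 161.7]
orientation: [[-0.097, 0.995, -0.0], [0.995, 0.097, -0.0], [-0.0, -0.0, -1.0]]
force: [-0.1, 1.7, 1.9]
gripper_width: -0.3
finger_force: 1.1
```

Request:
play_rows:
  moves:
    - [-1,0,0,0,0,0,1]
    - [0,0,0,0,0,0,1]

```text
clock: 27.1
ee_pos: [526.7, 304.5, 161.7]
orientation: [[-0.097, 0.995, -0.0], [0.995, 0.097, -0.0], [-0.0, -0.0, -1.0]]
force: [0.6, 1.8, 2.5]
gripper_width: 0.3
finger_force: 1.1
```

Request:
play_rows:
  moves:
    - [-1,0,0,0,0,0,1]
    - [0,0,0,0,0,0,1]

```text
clock: 27.3
ee_pos: [526.7, 303.5, 161.7]
orientation: [[-0.097, 0.995, -0.0], [0.995, 0.097, -0.0], [-0.0, -0.0, -1.0]]
force: [0.1, 3.0, 2.0]
gripper_width: 0.2
finger_force: 1.1
```

Request:
play_rows:
  moves:
    - [-0.8,0,0,0,0,0,1]
    - [0,0,0,0,0,0,1]

```text
clock: 27.5
ee_pos: [526.9, 302.8, 161.7]
orientation: [[-0.097, 0.995, 0.0], [0.995, 0.097, -0.0], [-0.0, 0.0, -1.0]]
force: [0.6, 2.6, 1.9]
gripper_width: 0.1
finger_force: 1.1
```

Request:
play_rows:
  moves:
    - [-0.8,0,0,0,0,0,1]
    - [0,0,0,0,0,0,1]

```text
clock: 27.7
ee_pos: [526.9, 302.0, 161.7]
orientation: [[-0.097, 0.995, 0.0], [0.995, 0.097, 0.0], [0.0, 0.0, -1.0]]
force: [0.3, 1.9, 2.0]
gripper_width: -0.3
finger_force: 1.2
```

```bash
python3 chk.py
```

```text
top [126.5, 126.3, 126.2, 125.0, 125.5] slot s 122.0 z 161.7 F [-0.   2.8  3.4] t 27.75
L bar out 2.6 ztop 160.4 th 0.033
R bar out 10.4 ztop 159.3 th 0.13
```

Request:
play_rows:
  moves:
    - [-0.8,0,0,0,0,0,1]
    - [0,0,0,0,0,0,1]

```text
clock: 27.95
ee_pos: [527.0, 301.2, 161.7]
orientation: [[-0.097, 0.995, 0.0], [0.995, 0.097, -0.0], [-0.0, 0.0, -1.0]]
force: [-1.1, 1.5, 1.6]
gripper_width: 0.0
finger_force: 1.3
```

Request:
play_rows:
  moves:
    - [-0.8,0,0,0,0,0,1]
    - [0,0,0,0,0,0,1]

```text
clock: 28.15
ee_pos: [527.1, 300.5, 161.8]
orientation: [[-0.097, 0.995, 0.0], [0.995, 0.097, 0.0], [0.0, 0.0, -1.0]]
force: [-0.1, 2.6, 2.1]
gripper_width: -0.3
finger_force: 1.7
```

Request:
play_rows:
  moves:
    - [-0.8,0,0,0,0,0,1]
    - [0,0,0,0,0,0,1]

```text
clock: 28.35
ee_pos: [527.2, 299.8, 161.9]
orientation: [[-0.097, 0.995, 0.0], [0.995, 0.097, 0.0], [0.0, 0.0, -1.0]]
force: [-0.7, 4.3, 3.2]
gripper_width: 0.1
finger_force: 2.4
```

Request:
play_rows:
  moves:
    - [-0.6,0,0,0,0,0,1]
    - [0,0,0,0,0,0,1]

```text
clock: 28.55
ee_pos: [527.2, 299.4, 161.9]
orientation: [[-0.097, 0.995, 0.0], [0.995, 0.097, 0.001], [0.001, 0.0, -1.0]]
force: [-0.8, 5.4, 2.8]
gripper_width: -0.0
finger_force: 2.9
```

Request:
play_rows:
  moves:
    - [-0.6,0,0,0,0,0,1]
    - [0,0,0,0,0,0,1]

```text
clock: 28.75
ee_pos: [527.3, 298.9, 161.9]
orientation: [[-0.098, 0.995, 0.0], [0.995, 0.098, 0.001], [0.001, 0.0, -1.0]]
force: [-1.5, 6.8, 4.3]
gripper_width: 0.1
finger_force: 3.5
```

```bash
python3 chk.py
```

```text
top [126.4, 126.0, 125.8, 124.8, 124.1] slot s 118.9 z 161.9 F [-1.1  5.9  3.7] t 28.8
L bar out -0.7 ztop 161.3 th -0.009
R bar out 10.6 ztop 159.7 th 0.133
```

Left is stiffening, with about 3 mm of skew. Next, the right side.

Request:
play_rows:
  moves:
    - [10,0,0,0,0,0,1]
    - [0,0,-40,0,0,0,1]
    - [-40,0,-15,0,0,0,1]
    - [-45,0,0,0,0,0,1]
    - [-45,0,0,0,0,0,1]
    - [-45,0,0,0,0,0,1]
    - [-45,0,0,0,0,0,1]
    - [-45,0,0,0,0,0,1]
    - [-7,0,0,0,0,0,1]
    - [0,0,0,0,0,0,1]

```text
clock: 29.8
ee_pos: [552.7, 36.5, 216.4]
orientation: [[-0.095, 0.996, -0.001], [0.996, 0.095, -0.001], [-0.0, -0.001, -1.0]]
force: [-0.4, 0.9, -0.4]
gripper_width: -0.4
finger_force: 0.0
```

```bash
python3 -c "
from h import *
go(-138,161)"
```

```text
1 rows: [ 6.71 -0.12 55.44] [-0.04  0.02 -0.21] | now [552.7  36.5 216.4] t 29.8 F [-0.4  0.9 -0.4] w -0.4 yaw 95.44
```

Request:
play_rows:
  moves:
    - [0,0,30,0,0,0,1]
    - [3,0,24,0,0,0,1]
    - [4,0,0,0,0,0,1]
    - [4,0,0,0,0,0,1]
    - [2,0,0,0,0,0,1]
    - [0,0,0,0,0,0,1]

```text
clock: 30.4
ee_pos: [552.1, 51.4, 163.9]
orientation: [[-0.098, 0.995, 0.002], [0.995, 0.098, 0.0], [0.0, 0.002, -1.0]]
force: [-0.6, 0.4, -0.4]
gripper_width: 0.1
finger_force: 0.0
```

```bash
python3 chk.py
```

```text
top [126.9, 126.7, 125.5, 124.9, 124.4] slot s -130.1 z 163.7 F [-0.3  0.   0.2] t 30.45
L bar out 0.7 ztop 160.6 th 0.009
R bar out 10.4 ztop 159.4 th 0.13
```

Request:
play_rows:
  moves:
    - [1.5,0,0,0,0,0,1]
    - [1.5,0,0,0,0,0,1]
    - [1,0,0,0,0,0,1]
    - [0,0,0,0,0,0,1]

```text
clock: 30.85
ee_pos: [551.2, 54.5, 162.9]
orientation: [[-0.097, 0.995, 0.0], [0.995, 0.097, -0.0], [-0.0, 0.0, -1.0]]
force: [0.9, -2.2, 2.4]
gripper_width: 0.0
finger_force: 1.3
```

Request:
play_rows:
  moves:
    - [1.2,0,0,0,0,0,1]
    - [1.2,0,0,0,0,0,1]
    - [0,0,0,0,0,0,1]

```text
clock: 31.15
ee_pos: [550.9, 57.1, 162.7]
orientation: [[-0.097, 0.995, 0.0], [0.995, 0.097, 0.0], [0.0, 0.0, -1.0]]
force: [0.4, -2.1, 1.0]
gripper_width: 0.0
finger_force: 1.4
```

Request:
play_rows:
  moves:
    - [1,0,0,0,0,0,1]
    - [0,0,0,0,0,0,1]

```text
clock: 31.35
ee_pos: [550.7, 58.1, 162.7]
orientation: [[-0.097, 0.995, -0.0], [0.995, 0.097, 0.0], [0.0, -0.0, -1.0]]
force: [0.3, -2.2, 1.9]
gripper_width: 0.3
finger_force: 1.4
```

```bash
python3 chk.py
```

```text
top [125.3, 125.0, 124.9, 124.0, 124.3] slot s -123.0 z 162.7 F [ 1.3 -2.5  2.6] t 31.4
L bar out 1.3 ztop 160.4 th 0.016
R bar out 5.8 ztop 160.5 th 0.072
```

Request:
play_rows:
  moves:
    - [1,0,0,0,0,0,1]
    - [0,0,0,0,0,0,1]

```text
clock: 31.6
ee_pos: [550.6, 59.1, 162.7]
orientation: [[-0.097, 0.995, -0.0], [0.995, 0.097, 0.0], [0.0, -0.0, -1.0]]
force: [-0.2, -3.4, 2.3]
gripper_width: -0.2
finger_force: 1.4
```

Request:
play_rows:
  moves:
    - [1,0,0,0,0,0,1]
    - [0,0,0,0,0,0,1]

```text
clock: 31.8
ee_pos: [550.5, 60.1, 162.7]
orientation: [[-0.097, 0.995, -0.0], [0.995, 0.097, 0.0], [0.0, -0.0, -1.0]]
force: [0.1, -2.7, 2.6]
gripper_width: 0.3
finger_force: 1.4
```

Request:
play_rows:
  moves:
    - [0.8,0,0,0,0,0,1]
    - [0,0,0,0,0,0,1]

```text
clock: 32.0
ee_pos: [550.5, 60.9, 162.7]
orientation: [[-0.097, 0.995, -0.0], [0.995, 0.097, 0.0], [0.0, -0.0, -1.0]]
force: [0.5, -3.1, 2.3]
gripper_width: -0.1
finger_force: 1.4
```

Request:
play_rows:
  moves:
    - [0.8,0,0,0,0,0,1]
    - [0,0,0,0,0,0,1]

```text
clock: 32.2
ee_pos: [550.4, 61.7, 162.7]
orientation: [[-0.097, 0.995, -0.0], [0.995, 0.097, 0.0], [0.0, -0.0, -1.0]]
force: [0.2, -2.3, 1.9]
gripper_width: -0.2
finger_force: 1.4
```

Request:
play_rows:
  moves:
    - [0.8,0,0,0,0,0,1]
    - [0,0,0,0,0,0,1]

```text
clock: 32.4
ee_pos: [550.3, 62.5, 162.7]
orientation: [[-0.097, 0.995, -0.0], [0.995, 0.097, 0.0], [0.0, -0.0, -1.0]]
force: [0.6, -2.4, 3.0]
gripper_width: 0.2
finger_force: 1.4
```

```bash
python3 chk.py
```

```text
top [123.6, 124.1, 124.0, 124.1, 124.4] slot s -118.7 z 162.7 F [ 0.7 -2.8  2.1] t 32.45
L bar out 1.8 ztop 160.7 th 0.022
R bar out 1.4 ztop 160.5 th 0.017
```

Request:
play_rows:
  moves:
    - [0.8,0,0,0,0,0,1]
    - [0,0,0,0,0,0,1]

```text
clock: 32.65
ee_pos: [550.3, 63.1, 162.8]
orientation: [[-0.097, 0.995, 0.0], [0.995, 0.097, -0.0], [-0.0, 0.0, -1.0]]
force: [0.3, -4.7, 3.9]
gripper_width: -0.0
finger_force: 2.0
```

Request:
play_rows:
  moves:
    - [0.6,0,0,0,0,0,1]
    - [0,0,0,0,0,0,1]

```text
clock: 32.85
ee_pos: [550.2, 63.6, 162.8]
orientation: [[-0.097, 0.995, 0.0], [0.995, 0.097, -0.0], [-0.0, 0.0, -1.0]]
force: [0.5, -5.5, 3.8]
gripper_width: -0.1
finger_force: 2.8
```

Request:
play_rows:
  moves:
    - [0.6,0,0,0,0,0,1]
    - [0,0,0,0,0,0,1]

```text
clock: 33.05
ee_pos: [550.2, 64.0, 162.8]
orientation: [[-0.097, 0.995, 0.0], [0.995, 0.097, -0.001], [-0.001, 0.0, -1.0]]
force: [0.1, -7.4, 4.3]
gripper_width: 0.3
finger_force: 3.6
```

Request:
play_rows:
  moves:
    - [0.6,0,0,0,0,0,1]
    - [0,0,0,0,0,0,1]

```text
clock: 33.25
ee_pos: [550.2, 64.4, 162.9]
orientation: [[-0.097, 0.995, 0.0], [0.995, 0.097, -0.001], [-0.001, 0.0, -1.0]]
force: [-0.6, -8.8, 5.8]
gripper_width: -0.2
finger_force: 4.3
```

Request:
play_rows:
  moves:
    - [0.6,0,0,0,0,0,1]
    - [0,0,0,0,0,0,1]

```text
clock: 33.45
ee_pos: [550.1, 64.9, 162.9]
orientation: [[-0.097, 0.995, 0.0], [0.995, 0.097, -0.002], [-0.002, 0.0, -1.0]]
force: [0.2, -10.7, 5.8]
gripper_width: -0.2
finger_force: 5.1
```

```bash
python3 chk.py
```

```text
top [123.5, 124.0, 123.8, 123.6, 123.7] slot s -116.3 z 162.9 F [ -0.8 -10.4   6.1] t 33.5
L bar out 3.0 ztop 160.4 th 0.038
R bar out -1.0 ztop 160.9 th -0.013
```

Right is solid. Back to the left to confirm it.

Request:
play_rows:
  moves:
    - [-10,0,0,0,0,0,1]
    - [0,0,-40,0,0,0,1]
    - [40,0,-15,0,0,0,1]
    - [45,0,0,0,0,0,1]
    - [45,0,0,0,0,0,1]
    - [45,0,0,0,0,0,1]
    - [45,0,0,0,0,0,1]
    - [40,0,0,0,0,0,1]
    - [0,0,0,0,0,0,1]
    - [0,0,0,0,0,0,1]

```text
clock: 34.5
ee_pos: [525.4, 314.9, 217.1]
orientation: [[-0.099, 0.995, -0.001], [0.995, 0.099, -0.0], [0.0, -0.001, -1.0]]
force: [-0.1, -0.8, 0.1]
gripper_width: -0.0
finger_force: 0.0
```

```bash
python3 -c "
from h import *
go(133,161)"
```

```text
1 rows: [-2.02 -0.3  56.15] [-0.06 -0.    0.03] | now [525.4 314.9 217.1] t 34.5 F [-0.1 -0.8  0.1] w -0.0 yaw 95.68
```

Request:
play_rows:
  moves:
    - [0,0,30,0,0,0,1]
    - [0,0,24,0,0,0,1]
    - [-4,0,0,0,0,0,1]
    - [-4,0,0,0,0,0,1]
    - [-4,0,0,0,0,0,1]
    - [0,0,0,0,0,0,1]

```text
clock: 35.1
ee_pos: [527.6, 301.9, 165.2]
orientation: [[-0.096, 0.995, 0.002], [0.995, 0.096, 0.001], [0.001, 0.002, -1.0]]
force: [0.6, 0.3, 0.1]
gripper_width: 0.2
finger_force: 0.0
```

Request:
play_rows:
  moves:
    - [-1,0,0,0,0,0,1]
    - [-1,0,0,0,0,0,1]
    - [0,0,0,0,0,0,1]

```text
clock: 35.4
ee_pos: [527.4, 301.0, 164.3]
orientation: [[-0.098, 0.995, 0.001], [0.995, 0.098, 0.001], [0.001, 0.001, -1.0]]
force: [-0.4, 4.3, 2.6]
gripper_width: -0.0
finger_force: 2.2
```

Request:
play_rows:
  moves:
    - [-0.7,0,0,0,0,0,1]
    - [0,0,0,0,0,0,1]

```text
clock: 35.6
ee_pos: [527.3, 300.4, 164.1]
orientation: [[-0.098, 0.995, 0.001], [0.995, 0.098, 0.001], [0.001, 0.001, -1.0]]
force: [-0.4, 5.7, 4.4]
gripper_width: -0.1
finger_force: 2.9
```

```bash
python3 chk.py
```

```text
top [124.7, 124.5, 123.5, 124.2, 124.4] slot s 120.4 z 164.2 F [0.7 5.8 3.2] t 35.65
L bar out 0.9 ztop 161.5 th 0.012
R bar out 1.3 ztop 160.2 th 0.016
```

Request:
play_rows:
  moves:
    - [-0.7,0,0,0,0,0,1]
    - [0,0,0,0,0,0,1]

```text
clock: 35.85
ee_pos: [527.4, 300.0, 164.2]
orientation: [[-0.098, 0.995, 0.001], [0.995, 0.098, 0.002], [0.002, 0.001, -1.0]]
force: [-0.8, 7.4, 4.6]
gripper_width: 0.4
finger_force: 3.7
```

Request:
play_rows:
  moves:
    - [-0.7,0,0,0,0,0,1]
    - [0,0,0,0,0,0,1]

```text
clock: 36.05
ee_pos: [527.5, 299.5, 164.3]
orientation: [[-0.098, 0.995, 0.001], [0.995, 0.098, 0.002], [0.002, 0.001, -1.0]]
force: [-0.5, 8.0, 4.7]
gripper_width: 0.4
finger_force: 4.5
```

Request:
play_rows:
  moves:
    - [-0.7,0,0,0,0,0,1]
    - [0,0,0,0,0,0,1]

```text
clock: 36.25
ee_pos: [527.5, 299.0, 164.4]
orientation: [[-0.098, 0.995, 0.001], [0.995, 0.098, 0.003], [0.002, 0.001, -1.0]]
force: [-0.7, 10.7, 6.3]
gripper_width: -0.4
finger_force: 5.3
```

Request:
play_rows:
  moves:
    - [10,0,0,0,0,0,1]
    - [0,0,-40,0,0,0,1]
    - [-40,0,-15,0,0,0,1]
    - [-45,0,0,0,0,0,1]
    - [-45,0,0,0,0,0,1]
    - [-45,0,0,0,0,0,1]
    - [-45,0,0,0,0,0,1]
    - [-40,0,0,0,0,0,1]
    - [0,0,0,0,0,0,1]
    - [0,0,0,0,0,0,1]

```text
clock: 37.25
ee_pos: [551.6, 48.3, 218.5]
orientation: [[-0.095, 0.995, -0.001], [0.995, 0.095, -0.0], [-0.0, -0.001, -1.0]]
force: [-1.6, 0.2, -0.2]
gripper_width: -0.1
finger_force: 0.0
```

```bash
python3 chk.py; python3 -c "
from h import *
go(-133,163)"
```

```text
top [124.6, 124.3, 124.2, 123.4, 123.8] slot s -132.0 z 218.5 F [0.6 0.2 0.2] t 37.3
L bar out 1.6 ztop 160.7 th 0.02
R bar out 1.6 ztop 160.7 th 0.02
1 rows: [-1.   -0.21 55.48] [-0.04  0.01 -0.09] | now [551.5  49.2 218.5] t 37.3 F [0.6 0.2 0.2] w 0.3 yaw 95.56
```

Request:
play_rows:
  moves:
    - [0,0,30,0,0,0,1]
    - [0,0,24,0,0,0,1]
    - [4,0,0,0,0,0,1]
    - [4,0,0,0,0,0,1]
    - [2,0,0,0,0,0,1]
    - [0,0,0,0,0,0,1]

```text
clock: 37.9
ee_pos: [551.3, 59.6, 165.9]
orientation: [[-0.098, 0.995, 0.002], [0.995, 0.098, 0.0], [0.0, 0.002, -1.0]]
force: [-0.1, -0.7, -0.4]
gripper_width: -0.2
finger_force: 0.0
```

Request:
play_rows:
  moves:
    - [1,0,0,0,0,0,1]
    - [1,0,0,0,0,0,1]
    - [0,0,0,0,0,0,1]

```text
clock: 38.2
ee_pos: [550.5, 60.8, 164.9]
orientation: [[-0.097, 0.995, 0.0], [0.995, 0.097, 0.0], [0.0, 0.0, -1.0]]
force: [0.3, -0.3, -0.3]
gripper_width: 0.1
finger_force: 0.0
```

Request:
play_rows:
  moves:
    - [0.8,0,0,0,0,0,1]
    - [0,0,0,0,0,0,1]

```text
clock: 38.4
ee_pos: [550.4, 61.6, 164.7]
orientation: [[-0.097, 0.995, -0.0], [0.995, 0.097, 0.0], [0.0, -0.0, -1.0]]
force: [-0.4, -0.4, -0.2]
gripper_width: -0.0
finger_force: 0.0
```

Request:
play_rows:
  moves:
    - [0.7,0,0,0,0,0,1]
    - [0,0,0,0,0,0,1]

```text
clock: 38.6
ee_pos: [550.3, 62.2, 164.7]
orientation: [[-0.097, 0.995, 0.0], [0.995, 0.097, -0.0], [-0.0, 0.0, -1.0]]
force: [-0.5, -1.5, 0.3]
gripper_width: -0.2
finger_force: 0.7
```

Request:
play_rows:
  moves:
    - [0.7,0,0,0,0,0,1]
    - [0.7,0,0,0,0,0,1]
    - [0,0,0,0,0,0,1]

```text
clock: 38.9
ee_pos: [550.2, 63.4, 164.8]
orientation: [[-0.097, 0.995, 0.0], [0.995, 0.097, -0.001], [-0.001, 0.0, -1.0]]
force: [-0.1, -5.3, 3.2]
gripper_width: 0.0
finger_force: 2.4
```

Request:
play_rows:
  moves:
    - [0.7,0,0,0,0,0,1]
    - [0.6,0,0,0,0,0,1]
    - [0,0,0,0,0,0,1]

```text
clock: 39.2
ee_pos: [550.2, 64.3, 165.0]
orientation: [[-0.097, 0.995, 0.0], [0.995, 0.097, -0.001], [-0.001, 0.0, -1.0]]
force: [-0.5, -7.6, 3.8]
gripper_width: -0.6
finger_force: 3.9
```

Request:
play_rows:
  moves:
    - [0.6,0,0,0,0,0,1]
    - [0,0,0,0,0,0,1]

```text
clock: 39.4
ee_pos: [550.1, 64.8, 165.0]
orientation: [[-0.097, 0.995, 0.0], [0.995, 0.097, -0.002], [-0.002, 0.0, -1.0]]
force: [-0.5, -9.7, 4.9]
gripper_width: 0.2
finger_force: 4.7
```

Right gives the same reading as before (10 N at y=64.8), so it is solid. Retreat and do a final check.

Request:
play_rows:
  moves:
    - [-3,0,0,0,0,0,1]
    - [-10,0,0,0,0,0,1]
    - [0,0,-40,0,0,0,1]
    - [0,0,-40,0,0,0,1]
    - [-40,0,0,0,0,0,1]
    - [-40,0,0,0,0,0,1]
    - [0,0,0,0,0,0,1]
    - [0,0,0,0,0,0,1]

```text
clock: 40.2
ee_pos: [559.0, -28.0, 244.5]
orientation: [[-0.095, 0.995, -0.0], [0.995, 0.095, 0.0], [0.0, -0.0, -1.0]]
force: [0.5, 1.2, -0.5]
gripper_width: 0.4
finger_force: 0.0
```

```bash
python3 chk.py; python3 -c "
from h import *
im,_=pts('scene');save('end',cv2.resize(im[170:320,220:440],(800,545),interpolation=cv2.INTER_CUBIC))"
```

```text
top [123.9, 124.3, 124.1, 124.0, 124.3] slot s -208.7 z 244.5 F [0.1 0.9 0.6] t 40.25
L bar out 3.0 ztop 161.2 th 0.037
R bar out 0.0 ztop 160.1 th 0.001
```

View pics/end.png

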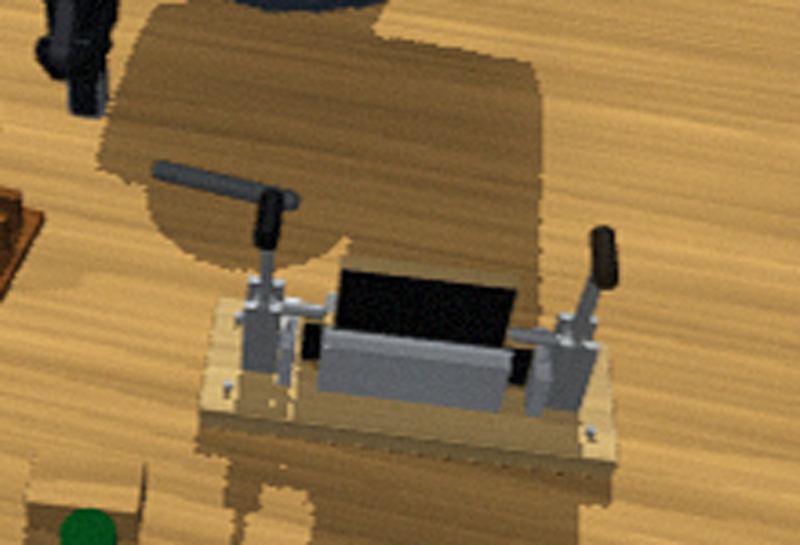

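The board is level along its whole length, with both levers upright and their noses on the shoulders at (325,305) and (535,333). Both levers came up solid at about 10 N, at repeatable positions.

```bash
python3 -c "
from rig import env
print(env.sign_off())"
```

```text
the job is handed in; nothing more can be done
None
```

The fence board is seated level on the seat, both levers are swung in and felt solid at about 10 N, and the job was handed in at about 40 s of the 72 s limit; the sign-off gave no verdict.

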